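# Fetch a held packet from behind other parcels

### The job

A customer has come for the packet with orange tape, which stands at the back of one of the two bays of the hold rack. First move the two tall parcels in front of it aside, upright, into the green tray, then lay that packet flat and gently on the middle of the scale's plate, and at last stand the two parcels back upright and square in the bay, each where it stood before. Leave the parcels of the other bay and the hand scanner where they are, and do not tip any parcel over.

Things in the scene. Friction and masses are not known exactly. Their poses are not given: they have to be found in the camera images.
- hold_rack: cream steel rack, fixed: 4 mm base 170 (x) by 336 mm (y); back wall at +x and three walls along x, 4 mm thick, 70 mm high; two bays 162 mm wide, open in front (-x) and above. Origin: centre of underside; +y to the left bay; bay centres y = +-83 mm. Each bay: two tall parcels in front (x about -37, 40 mm either side of bay centre), a low packet behind (x +24), rows under 15 mm apart, 30 mm free behind it
- white_carton_mid (a point): white carton, blue tape over its top, 52 (x) by 62 (y) by 130 mm high, 0.26 kg, left bay's front row, either place; point: its centre, 65 mm up; axes along its edges, x roughly along the rack's x at the start. Grip every tall parcel across x, about 30 mm below its top, so that the fingers stay above the 60 mm high packet behind
- kraft_carton_mid (a point): brown carton, red tape over its top, 50 (x) by 60 (y) by 124 mm high, 0.24 kg, left bay's front row, either place; point: its centre, 62 mm up; axes along its edges, as for the white carton
- dark_carton_mid (a point): dark grey carton, yellow tape over its top, 54 (x) by 60 (y) by 120 mm high, 0.28 kg, right bay's front row, either place; point: its centre, 60 mm up; axes along its edges, as for the white carton
- tube_mid (a point): round brown mailing tube standing on end with white end caps, 54 mm in diameter, 140 mm high, about 0.22 kg, in the right bay's front row, either place; point: its centre, 70 mm up; z along the tube
- orange_packet_mid (a point): low off-white packet with two bands of orange tape, 50 (x) by 140 (y) by 60 mm high, about 0.34 kg, at the back of the left or the right bay: the one to fetch; point: its centre, 30 mm up; axes along its edges, x parallel to the rack's x; gripped across x
- blue_packet_mid (a point): the same packet with blue tape, at the back of the other bay: stays there; point: its centre, 30 mm up
- tray: low lime-green set-aside tray, fixed, 280 (x) by 150 (y) mm outside, walls 4 mm, rim 18 mm high, floor 4 mm thick; to the left or the right of the rack; origin: centre of the underside; room for two parcels one behind the other along x (for example 70 mm before and behind the centre)
- scale_plate (a point): centre of the top of the bench scale's bare metal plate, 46 mm above the work surface; plate 196 (x) by 180 (y) mm with a printed black cross, fixed and rigid; the black display wedge is on its -x side and no higher than the plate; on the other side of the rack from the tray; the packet may lie on it with any heading
- scanner_mid (a point): black hand scanner lying on the work surface in front of the rack, 175 by 70 mm, 30 mm high, loose, stays where it is; point: near its centre, 15 mm up
Not all that is in view belongs to the job. What is shaped like the part that bears white_carton_mid but pink or turquoise is not meant.

How it is judged (in metres and radians):
On the way, in this order (a step that is already met when the one before it is completed fails the run):
1. both tall parcels that stood in front of the orange-taped packet stand released and upright in the green tray, the packet still in its bay (((x of orange_packet_mid in the frame of hold_rack between -0.09 and 0.09 m and z of orange_packet_mid in the frame of hold_rack below 0.05 m and y of orange_packet_mid in the frame of hold_rack above 0.02 m and (x of white_carton_mid in the frame of tray between -0.115 and 0.115 m and y of white_carton_mid in the frame of tray between -0.05 and 0.05 m and z of white_carton_mid in the frame of tray between 0.061 and 0.077 m and angle between each of white_carton_mid, kraft_carton_mid's own z axis and vertical below 0.12 rad and contact force between the fingers and white_carton below 0.2 N and x of kraft_carton_mid in the frame of tray between -0.115 and 0.115 m and y of kraft_carton_mid in the frame of tray between -0.05 and 0.05 m and z of kraft_carton_mid in the frame of tray between 0.058 and 0.074 m and contact force between the fingers and kraft_carton below 0.2 N)) or (x of orange_packet_mid in the frame of hold_rack between -0.09 and 0.09 m and z of orange_packet_mid in the frame of hold_rack below 0.05 m and y of orange_packet_mid in the frame of hold_rack below -0.02 m and (x of dark_carton_mid in the frame of tray between -0.115 and 0.115 m and y of dark_carton_mid in the frame of tray between -0.05 and 0.05 m and z of dark_carton_mid in the frame of tray between 0.056 and 0.072 m and angle between each of dark_carton_mid, tube_mid's own z axis and vertical below 0.12 rad and contact force between the fingers and dark_carton below 0.2 N and x of tube_mid in the frame of tray between -0.115 and 0.115 m and y of tube_mid in the frame of tray between -0.05 and 0.05 m and z of tube_mid in the frame of tray between 0.066 and 0.082 m and contact force between the fingers and tube below 0.2 N)))), for 0.2 s.
2. the orange-taped packet lies on the scale's plate, its centre within 15 mm of the plate's, released, while the two parcels are still in the tray (horizontal distance between orange_packet_mid and scale_plate below 0.015 m and z of orange_packet_mid in the frame of scale_plate between 0.024 and 0.038 m and angle between orange_packet_mid's own z axis and vertical below 0.1 rad and contact force between the fingers and orange_packet below 0.2 N and ((x of white_carton_mid in the frame of tray between -0.115 and 0.115 m and y of white_carton_mid in the frame of tray between -0.05 and 0.05 m and z of white_carton_mid in the frame of tray between 0.061 and 0.077 m and angle between each of white_carton_mid, kraft_carton_mid's own z axis and vertical below 0.12 rad and contact force between the fingers and white_carton below 0.2 N and x of kraft_carton_mid in the frame of tray between -0.115 and 0.115 m and y of kraft_carton_mid in the frame of tray between -0.05 and 0.05 m and z of kraft_carton_mid in the frame of tray between 0.058 and 0.074 m and contact force between the fingers and kraft_carton below 0.2 N) or (x of dark_carton_mid in the frame of tray between -0.115 and 0.115 m and y of dark_carton_mid in the frame of tray between -0.05 and 0.05 m and z of dark_carton_mid in the frame of tray between 0.056 and 0.072 m and angle between each of dark_carton_mid, tube_mid's own z axis and vertical below 0.12 rad and contact force between the fingers and dark_carton below 0.2 N and x of tube_mid in the frame of tray between -0.115 and 0.115 m and y of tube_mid in the frame of tray between -0.05 and 0.05 m and z of tube_mid in the frame of tray between 0.066 and 0.082 m and contact force between the fingers and tube below 0.2 N))), for 0.2 s.
At the end, for the whole second after the job is handed in: Orange packet flat on the plate, centres within 15 mm; every tall parcel upright (0.1 rad), within 15 mm of its start, cartons square to the rack (0.2 rad); blue packet within 12 mm and scanner within 20 mm of their starts; all released and at rest (horizontal distance between orange_packet_mid and scale_plate below 0.015 m and z of orange_packet_mid in the frame of scale_plate between 0.024 and 0.038 m and angle between each of orange_packet_mid, white_carton_mid, kraft_carton_mid, dark_carton_mid, tube_mid's own z axis and vertical below 0.1 rad and distance of each of white_carton_mid, kraft_carton_mid, dark_carton_mid, tube_mid from where it was at the start of the episode below 0.015 m and linear speed of each of white_carton, kraft_carton, dark_carton, tube, orange_packet below 0.02 m/s and angle between the x axis of each of white_carton_mid, kraft_carton_mid, dark_carton_mid and the x axis of hold_rack, either way round below 0.2 rad and distance of blue_packet_mid from where it was at the start of the episode below 0.012 m and distance of scanner_mid from where it was at the start of the episode below 0.02 m); the robot touches nothing.
It fails at once if a tall parcel of the other bay is moved by more than 15 mm while the orange-taped packet is still in its bay ((x of orange_packet_mid in the frame of hold_rack between -0.09 and 0.09 m and z of orange_packet_mid in the frame of hold_rack below 0.05 m and y of orange_packet_mid in the frame of hold_rack above 0.02 m and distance of any of dark_carton_mid, tube_mid from where it was at the start of the episode above 0.015 m) or (x of orange_packet_mid in the frame of hold_rack between -0.09 and 0.09 m and z of orange_packet_mid in the frame of hold_rack below 0.05 m and y of orange_packet_mid in the frame of hold_rack below -0.02 m and distance of any of white_carton_mid, kraft_carton_mid from where it was at the start of the episode above 0.015 m)).
It fails at once if tall parcels of both bays are out of place (by more than 15 mm) at the same time (distance of any of white_carton_mid, kraft_carton_mid from where it was at the start of the episode above 0.015 m and distance of any of dark_carton_mid, tube_mid from where it was at the start of the episode above 0.015 m).
It fails at once if the blue-taped packet is moved by more than 12 mm, or the scanner by more than 20 mm (distance of blue_packet_mid from where it was at the start of the episode above 0.012 m or distance of scanner_mid from where it was at the start of the episode above 0.02 m).
It fails at once if a parcel is tipped over (leans by more than 0.7 rad) (angle between any of white_carton_mid, kraft_carton_mid, dark_carton_mid, tube_mid, orange_packet_mid, blue_packet_mid's own z axis and vertical above 0.7 rad).
It fails at once if the packet is dropped or pressed hard on the scale (more than 45 N) (contact force between orange_packet and scale above 45 N).
It also fails if it takes over 144 s, if anything falls off the work surface, if the arm or the gripper's body presses on something with over 40 N, if the wrist force passes 120 N, or if a joint passes its speed limit or range.

### The arm

A 7-joint arm with a two-finger parallel gripper is mounted at the origin on the work surface. World frame = base frame: x ahead of the robot, y to its left, z up, the work surface at z = 0. Lengths are in mm, angles in rad, forces in N, time in s.
With the tool pointing down it reaches from about 350 to 900 mm from the base axis. Payload 7.2 kg.
Tool frame: the origin (TCP) lies at the very end of the fingers, on their centre line; the grasp point (between the pads) lies 19 mm behind it; z points along the fingers, y is the direction in which the jaws open and shut (so a half turn about z gives the same grasp; the last joint's range is limited). The gripper opens to 85 mm and grips with 20 to 120 N. Pads are 22 mm wide; open, the fingers measure 114 mm over their backs; the gripper's body (76 mm by 85 mm) begins 54 mm behind the grasp point. The pads swing forward as they close: fully open they stand 13 mm farther back than shut.
Start: joints at [-1.291, 0.411, -0.013, 1.596, 0.006, 1.134, -0.082], TCP at [213.028, 587.578, 231.297] pointing down, gripper open.
Joint ranges: [-2.95, 2.95], [-0.29, 1.99], [-1.47, 1.44], [0.14, 2.54], [-1.03, 4.17], [0.13, 1.85], [-2.86, 2.86]. Speed limits (rad/s): [2.39, 2.39, 3.01, 3.01, 3.14, 3.14, 3.14].

### API

Orientations are given as a unit quaternion [x, y, z, w].
In Python, from cell import r gives the robot as it stands.
- The arm moves only by the tool move_arm, never from a script. Its argument "increments" is a list of rows, each an object with "xyz": the shift along the world's x, y, z in mm, a list of three; "twist": the turn about the world's z in degrees. A call has 1 to 20 rows; each row is the pose to reach, as a shift and turn from the pose commanded when the call began; what a row does not reach only later rows make up. A row lasts 1/10 s, in which the tool goes at most 50 mm and 8.59 degrees, less where a joint would pass 70% of its speed; a pose out of reach is approached as far as the arm can. A call with a gripper value outside its range is refused whole. "grip" is the gripper command: -1 is shut, 1 is fully open, values between are in proportion, set as the call begins (left out, the last holds). The fingers move at their own pace and stop on an object; "force" is the grip in N (left out, the last holds). Time passes only in rows, so rows that repeat a pose let the fingers close. It gives the time, the measured TCP pose, the force and the opening at its end, in the units of the state.
- r.sense(): the state, without advancing time (a new reading comes with each control period).
- r.snapshot(name): name is "scene" or "top"; returns a dict with "color" (480x640x3 uint8, red, green, blue), "z_map" (480x640 float32, mm along the optical axis (not along the pixel's ray), 0 where there is no reading), "camera_matrix" (3x3 intrinsics, pixels), "extrinsics" (4x4, takes a point from world to camera coordinates). Camera axes: x right, y up, looking along -z (the intrinsics and any distortion apply to the point x, -y, -z); pixel columns grow to the right and rows downward; lengths in mm; the calibration is good to about 2 mm. A picture is of the moment at which its call begins.
- r.job_done(): hands the job in, once; it reports no verdict.
The state is a dict: "time_s": time; "joints": joint angles; "joint_velocities": joint speeds; "tau": joint torques, N m; "ee_pos": TCP position; "orientation": TCP orientation; "wrist_force": force on the tool from outside, world axes, zero at the start; "wrist_torque": the same for the moment, N m; "finger_gap": finger opening in mm.
Only numpy, scipy, OpenCV 4.12 (cv2) and the standard library are available. Lean on these libraries where they do the work, as an engineer would, in place of code of your own. Each camera call takes 0.05 s, during which the arm holds its last target.

## Working session

There is one attempt and no reset: what is moved stays moved. The work goes in short steps, Python scripts to look and compute and a tool call to move; the robot and the scene stay as the last step left them, time stands still between calls to the robot, and variables do not carry over. Pictures are saved under pics/ and viewed, and the job is handed in when it is done.

Besides the shell and the picture viewer there is one more tool, called after "Call:" in YAML: its name, and indented under it one key for each argument. move_arm: Moves the arm, as the interface text tells. Its arguments: {"type":"object","properties":{"increments":{"type":"array"},"grip":{"type":"number"},"force":{"type":"number"}},"required":["increments"]}

```bash
mkdir -p pics; ls
cat > h.py <<'E'
import numpy as np, cv2
from cell import r
def snap(n):
    s=r.snapshot(n); np.savez('last_%s.npz'%n,**s); return s
def load(n): return dict(np.load('last_%s.npz'%n))
def px2w(s,u,v,z=None):
    K=s['camera_matrix'];T=s['extrinsics'];R=T[:3,:3];t=T[:3,3]
    d=np.array([(u-K[0,2])/K[0,0],-(v-K[1,2])/K[1,1],-1.])
    o=-R.T@t; dw=R.T@d
    if z is None: return o+dw*float(s['z_map'][int(v),int(u)])
    return o+dw*(z-o[2])/dw[2]
def cloud(s):
    K=s['camera_matrix'];T=s['extrinsics'];R=T[:3,:3];t=T[:3,3]
    v,u=np.mgrid[:480,:640]; Z=s['z_map']
    p=np.stack([(u-K[0,2])/K[0,0]*Z,-(v-K[1,2])/K[1,1]*Z,-Z],-1)
    return (p-t)@R
E
python3 - <<'E'
from h import *
for n in('scene','top'):
    s=snap(n); cv2.imwrite('pics/%s0.png'%n,s['color'][:,:,::-1])
    print(s['extrinsics'],s['camera_matrix'])
print(r.sense())
E
```

```text
pics
[[ 4.57790663e-01  8.89034279e-01 -6.76462419e-03 -2.19381965e+02]
 [-5.38512833e-01  2.83334666e-01  7.93552390e-01  2.23368443e+02]
 [ 7.07411929e-01 -3.59638038e-01  6.08464332e-01 -1.63967965e+03]
 [ 0.00000000e+00  0.00000000e+00  0.00000000e+00  1.00000000e+00]] [[555.08325688   0.         321.07579678]
 [  0.         555.08325688 240.70498048]
 [  0.           0.           1.        ]]
[[ 1.73409358e-02 -9.99553231e-01 -2.43440012e-02 -2.59269087e+00]
 [ 9.97464539e-01  1.56137086e-02  6.94313007e-02 -5.11520294e+02]
 [-6.90201808e-02 -2.54862817e-02  9.97289659e-01 -8.75710428e+02]
 [ 0.00000000e+00  0.00000000e+00  0.00000000e+00  1.00000000e+00]] [[485.37234064   0.         313.08685271]
 [  0.         485.37234064 242.46536721]
 [  0.           0.           1.        ]]
{'time_s': 0.1, 'joints': array([-1.29119812,  0.41183726, -0.01273121,  1.59695278,  0.00558058,
        1.13431152, -0.08219601]), 'joint_velocities': array([-1.10918440e-03, -2.04975876e-03,  7.53655500e-04, -4.39589599e-03,
        1.41364423e-03, -3.39098386e-05, -1.61231729e-03]), 'tau': array([ 2.76612605e-03, -6.01820397e+01,  6.84404746e-01, -3.00088763e+01,
        1.40123820e-02,  6.36981116e-03, -3.64393273e-06]), 'ee_pos': array([212.88442515, 587.14983558, 230.52935047]), 'orientation': array([ 1.73005420e-01,  9.84920597e-01, -7.31519105e-04, -8.84628836e-05]), 'wrist_force': array([-0.44713129,  0.1932876 ,  0.7103438 ]), 'wrist_torque': array([-0.03423367,  0.00085484,  0.00277169]), 'finger_gap': 85.71494859501986}
```

View pics/scene0.png

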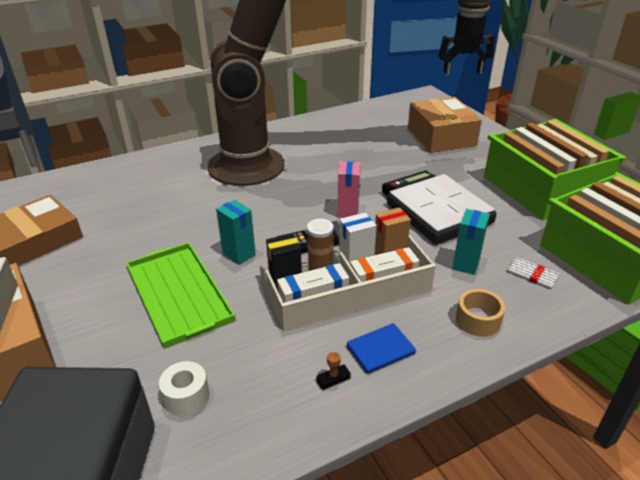

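View pics/top0.png

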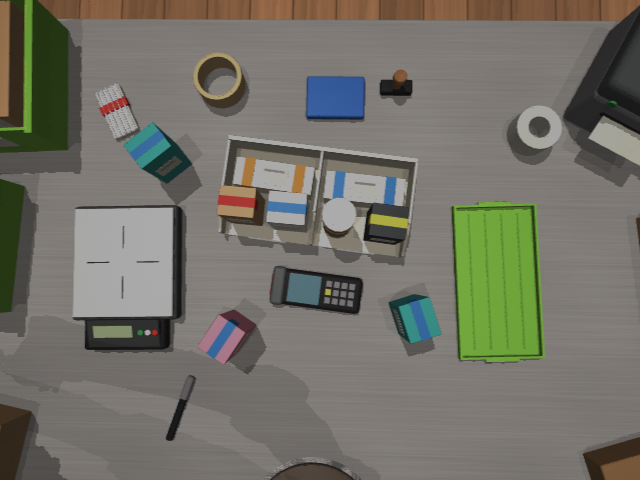

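Top view: the orange-taped packet is at (275,175) in the left bay. Its front parcels are kraft/red at (239,203) and white/blue at (288,208). The tray is at (500,282), the scale at (127,262) and the scanner at (316,290). Look-alikes: pink at (225,338) and turquoise at (157,150) and (415,318), none of them meant; the blue packet at (367,188) stays put.

Run:
```python
from h import *
s=load('top'); c=cloud(s)
im=s['color'][:,:,::-1]
cv2.imwrite('pics/crop0.png',cv2.resize(im[125:325,195:435],None,fx=3.2,fy=3,interpolation=cv2.INTER_CUBIC)[:600,:800])
cv2.imwrite('pics/crop1.png',cv2.resize(im[190:370,60:260],None,fx=3.2,fy=3.2,interpolation=cv2.INTER_CUBIC))
for n,(u,v) in dict(kraft=(239,203),white=(288,208),tube=(340,216),dark=(388,223),op=(275,178),bp=(366,188),plate=(127,262),tray=(500,282),scanner=(316,290),pink=(225,338),teal=(415,315),teal2=(150,145),table=(300,400)).items():
    print(n,c[v,u].round(1))
def fit(n,u0,u1,v0,v1,z0,z1):
    p=c[v0:v1,u0:u1].reshape(-1,3); p=p[(p[:,2]>z0)&(p[:,2]<z1)]
    (cx,cy),(w,h),a=cv2.minAreaRect(p[:,:2].astype(np.float32)); print(n,len(p),'c',round(cx,1),round(cy,1),'size',round(w,1),round(h,1),'ang',round(a,2),'z',p[:,2].mean().round(1))
fit('kraft',215,268,175,235,121,134)
fit('white',264,314,180,235,127,140)
fit('tube',318,362,190,245,138,150)
fit('dark',362,412,195,250,117,131)
fit('op',228,318,150,215,58,69)
fit('bp',322,412,160,220,58,69)
fit('plate',60,190,195,330,42,50)
fit('rack',215,425,125,265,66,78)
fit('tray',440,560,195,370,14,22)
fit('scanner',265,370,260,318,12,40)
```

```text
kraft [566.2 124.6 129.1]
white [558.7  44.4 132.6]
tube [545.2 -39.2 145.8]
dark [ 537.5 -117.6  124.9]
op [621.3  73.9  63.8]
bp [605.6 -86.5  63.8]
plate [469.2 338.   47.1]
tray [ 444.9 -339.9    2.3]
scanner [424.7  -1.1  26.2]
pink [348.6 141.3 127.5]
teal [ 390.8 -161.1  126.8]
teal2 [660.1 274.  130.4]
table [222.2  25.3  -0.4]
kraft 1146 c 567.7 117.4 size 86.1 52.7 ang 83.16 z 127.0
white 1232 c 559.8 46.6 size 62.6 52.5 ang 85.99 z 133.0
tube 909 c 548.1 -37.7 size 53.0 53.2 ang 46.73 z 143.6
dark 1239 c 541.4 -119.5 size 60.6 54.2 ang 82.31 z 123.1
op 2300 c 605.1 81.7 size 174.4 101.9 ang 78.92 z 63.4
bp 2239 c 601.7 -88.0 size 102.6 155.3 ang 2.07 z 63.5
plate 11084 c 458.4 346.0 size 218.1 181.2 ang 1.54 z 45.1
rack 1629 c 602.8 -1.1 size 336.8 152.4 ang 83.25 z 70.0
tray 1413 c 447.6 -332.6 size 290.0 152.1 ang 2.42 z 17.1
scanner 3279 c 425.4 -1.0 size 166.2 69.8 ang 84.12 z 23.6
```

View pics/crop0.png

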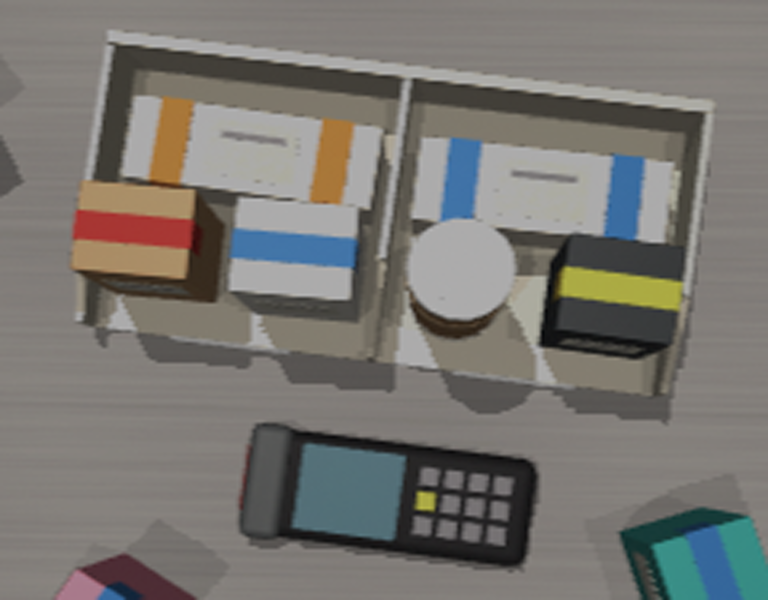

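View pics/crop1.png

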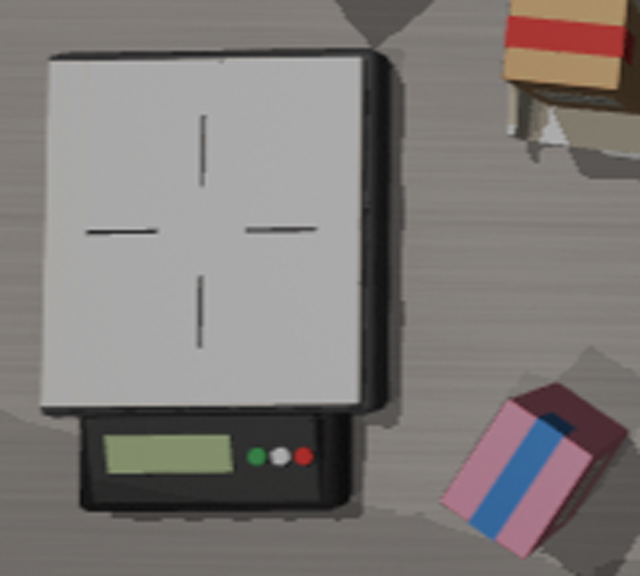

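```bash
cat >> h.py <<'E'
def fit(c,n,u,v,z0,z1,R=70):
    m=((c[...,2]>z0)&(c[...,2]<z1)).astype(np.uint8)
    w=np.zeros_like(m); w[max(0,v-R):v+R,max(0,u-R):u+R]=1
    k,l=cv2.connectedComponents(m*w,connectivity=4)
    p=c[l==l[v,u]]; p=p[:, :2]
    (cx,cy),(ww,h),a=cv2.minAreaRect(p.astype(np.float32)); print(n,len(p),'c',round(cx,1),round(cy,1),'mean',p.mean(0).round(1),'size',round(ww,1),round(h,1),'ang',round(a,2))
E
python3 - <<'E'
from h import *
s=load('top'); c=cloud(s)
fit(c,'kraft',239,203,125,131.5)
fit(c,'white',288,208,131,137)
fit(c,'tube',340,216,141,147)
fit(c,'dark',388,223,121,127)
fit(c,'op',275,178,61,66)
fit(c,'bp',366,188,61,66)
fit(c,'plate',127,262,44,48.5,120)
fit(c,'scan',316,290,20,35)
fit(c,'teal',415,318,128,140)
fit(c,'pink',225,338,125,140)
fit(c,'teal2',150,145,125,140)
print('rackcorners',[px2w(s,u,v,74).round(1) for u,v in [(229,137.5),(417,160),(322.5,150)]])
# cross: line ends in crop1 px/3.2 + (60,190)
for a,b in [(203,115),(200,347),(87,232),(317,229)]: print(px2w(s,60+a/3.2,190+b/3.2,46).round(1))
E
```

```text
kraft 1045 c 569.8 129.3 mean [569.5 128.9] size 60.5 50.2 ang 85.22
white 1146 c 559.5 46.6 mean [559.7  46.5] size 62.5 51.8 ang 85.9
tube 876 c 548.0 -37.7 mean [548.2 -37.7] size 52.9 53.2 ang 45.83
dark 1166 c 541.3 -119.5 mean [ 541.2 -119.6] size 60.6 54.1 ang 82.29
op 1966 c 626.7 76.7 mean [626.6  76.4] size 140.0 51.4 ang 82.49
bp 1970 c 605.7 -83.9 mean [605.9 -84.3] size 139.8 50.7 ang 84.53
plate 7883 c 469.7 345.7 mean [468.6 345.2] size 195.6 180.3 ang 1.74
scan 2996 c 423.8 0.2 mean [424.9   1.1] size 164.1 69.4 ang 82.47
teal 1063 c 383.4 -168.4 mean [ 383.4 -168.5] size 62.3 51.7 ang 18.58
pink 1281 c 346.6 146.9 mean [346.7 146.4] size 51.8 63.5 ang 57.41
teal2 1184 c 660.2 279.3 mean [659.9 278.7] size 53.8 63.1 ang 38.26
rackcorners [array([690.3, 155.5,  74. ]), array([ 653.9, -173.5,   74. ]), array([669.8,  -9.2,  74. ])]
[534.1 347.8  46. ]
[404.1 343.7  46. ]
[467.1 410.7  46. ]
[470.9 280.5  46. ]
```

Call:
move_arm:
  increments:
    - {"xyz": [40,-51,0],"twist": -8}
    - {"xyz": [70,-90,0],"twist": -16}
    - {"xyz": [100,-128,0],"twist": -24}
    - {"xyz": [130,-167,0],"twist": -32}
    - {"xyz": [160,-205,0],"twist": -40}
    - {"xyz": [190,-244,0],"twist": -48}
    - {"xyz": [220,-283,0],"twist": -56}
    - {"xyz": [250,-321,0],"twist": -64}
    - {"xyz": [280,-360,0],"twist": -70}
    - {"xyz": [310,-398,0],"twist": -74}
    - {"xyz": [340,-437,0],"twist": -75}
    - {"xyz": [356.6,-458.5,0],"twist": -75}
    - {"xyz": [356.6,-458.5,0],"twist": -75}
    - {"xyz": [356.6,-458.5,0],"twist": -75}
    - {"xyz": [356.6,-458.5,0],"twist": -75}
  grip: 1
  force: 40

```text
time_s: 1.6
ee_pos: [568.8, 130.4, 230.9]
orientation: [0.736, 0.677, -0.0, -0.001]
wrist_force: [0.0, -0.5, 0.2]
finger_gap: 85.5
```

Call:
move_arm:
  increments:
    - {"xyz": [0,0,-30]}
    - {"xyz": [0,0,-60]}
    - {"xyz": [0,0,-90]}
    - {"xyz": [0,0,-115]}
    - {"xyz": [0,0,-135]}
    - {"xyz": [0,0,-145]}
    - {"xyz": [0,0,-151]}
    - {"xyz": [0,0,-151]}
    - {"xyz": [0,0,-151]}

```text
$.increments[0]: bad value
```

Run:
```python
from h import *
s=snap('scene'); im=s['color'][:,:,::-1]
cv2.imwrite('pics/s1.png',cv2.resize(im[130:330,230:480],None,fx=3,fy=3,interpolation=cv2.INTER_CUBIC))
print(r.sense()['ee_pos'],r.sense()['wrist_force'])
```

```text
[568.7995642  130.69411261 231.00616582] [ 0.42144636  0.4781554  -0.46785116]
```

View pics/s1.png

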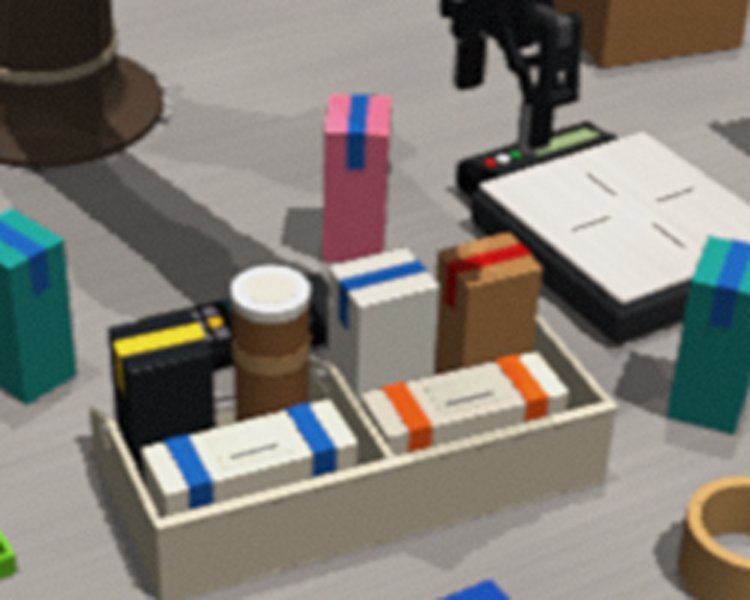

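Call:
move_arm:
  increments:
    - {"xyz": [0,0,-30],"twist": 0}
    - {"xyz": [0,-1,-60],"twist": 0}
    - {"xyz": [0,-1,-90],"twist": 0}
    - {"xyz": [0,-1,-115],"twist": 0}
    - {"xyz": [0,-1,-135],"twist": 0}
    - {"xyz": [0,-1,-145],"twist": 0}
    - {"xyz": [0,-1,-151],"twist": 0}
    - {"xyz": [0,-1,-151],"twist": 0}
    - {"xyz": [0,-1,-151],"twist": 0}

```text
time_s: 2.55
ee_pos: [570.1, 128.4, 81.2]
orientation: [0.737, 0.676, 0.001, 0.0]
wrist_force: [-0.1, 0.1, -0.3]
finger_gap: 85.8
```

Run:
```python
from h import *
s=snap('scene'); im=s['color'][:,:,::-1]
cv2.imwrite('pics/s2.png',cv2.resize(im[130:330,230:480],None,fx=3,fy=3,interpolation=cv2.INTER_CUBIC))
print(r.sense()['ee_pos'],r.sense()['wrist_force'])
```

```text
[570.24532851 128.35234347  81.30876495] [ 0.19069234 -0.39193553  0.42671933]
```

View pics/s2.png

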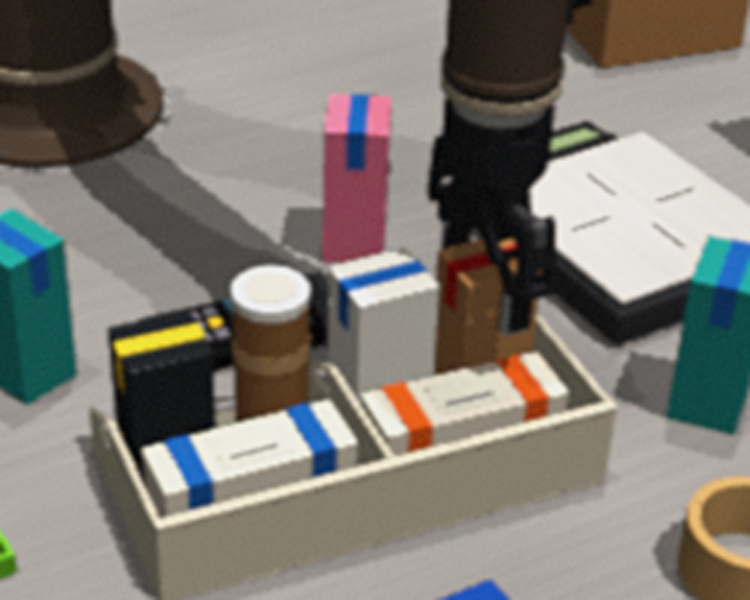

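The fingers straddle the kraft carton (crop (490,270)), and the rear finger is above the packet. Close.

Call:
move_arm:
  increments:
    - {"xyz": [0,0,0],"twist": 0}
    - {"xyz": [0,0,0],"twist": 0}
    - {"xyz": [0,0,0],"twist": 0}
    - {"xyz": [0,0,0],"twist": 0}
    - {"xyz": [0,0,0],"twist": 0}
    - {"xyz": [0,0,0],"twist": 0}
    - {"xyz": [0,0,0],"twist": 0}
    - {"xyz": [0,0,0],"twist": 0}
    - {"xyz": [0,0,0],"twist": 0}
    - {"xyz": [0,0,0],"twist": 0}
  grip: -1
  force: 40

```text
time_s: 3.6
ee_pos: [570.1, 128.1, 80.9]
orientation: [0.737, 0.676, 0.0, 0.0]
wrist_force: [1.4, -0.2, 5.9]
finger_gap: 49.8
```

Call:
move_arm:
  increments:
    - {"xyz": [0,0,5],"twist": 0}
    - {"xyz": [0,0,15],"twist": 0}
    - {"xyz": [0,0,35],"twist": 0}
    - {"xyz": [0,0,60],"twist": 0}
    - {"xyz": [0,0,85],"twist": 0}
    - {"xyz": [0,0,110],"twist": 0}
    - {"xyz": [0,0,135],"twist": 0}
    - {"xyz": [0,0,155],"twist": 0}
    - {"xyz": [0,0,168],"twist": 0}
    - {"xyz": [0,0,175],"twist": 0}
    - {"xyz": [0,0,175],"twist": 0}
    - {"xyz": [0,0,175],"twist": 0}

```text
time_s: 4.8
ee_pos: [569.1, 128.1, 254.4]
orientation: [0.737, 0.676, -0.001, -0.0]
wrist_force: [-0.8, 0.3, -4.0]
finger_gap: 49.6
```

Run:
```python
from h import *
s=snap('scene'); im=s['color'][:,:,::-1]
cv2.imwrite('pics/s3.png',cv2.resize(im[80:330,230:480],None,fx=2.4,fy=2.4,interpolation=cv2.INTER_CUBIC))
print(r.sense()['ee_pos'],r.sense()['wrist_force'],r.sense()['joints'])
```

```text
[569.00797117 128.03751794 254.15310161] [ 0.12273777  0.2665715  -2.42370682] [-0.65984504  0.33749693  0.46539139  1.69480254 -0.16322172  1.14981823
 -0.23569238]
```

View pics/s3.png

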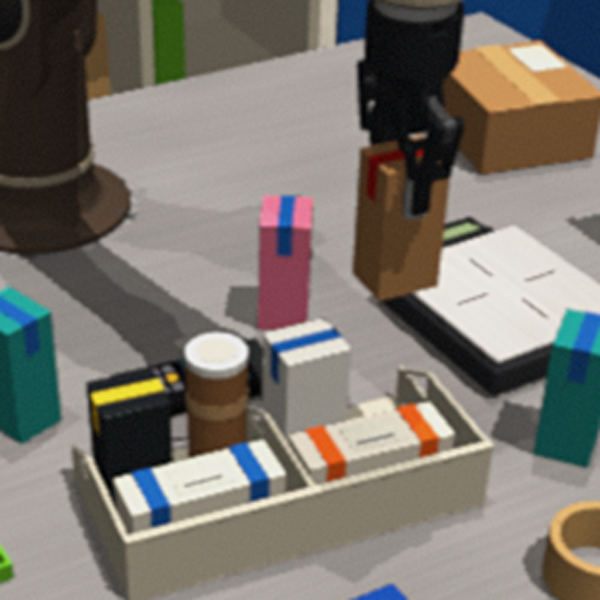

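Call:
move_arm:
  increments:
    - {"xyz": [-1,-9,0],"twist": 0}
    - {"xyz": [-3,-27,0],"twist": 0}
    - {"xyz": [-6,-54,0],"twist": 1}
    - {"xyz": [-10,-88,0],"twist": 2}
    - {"xyz": [-14,-123,0],"twist": 3}
    - {"xyz": [-18,-158,0],"twist": 4}
    - {"xyz": [-22,-193,0],"twist": 5}
    - {"xyz": [-26,-228,0],"twist": 6}
    - {"xyz": [-30,-263,0],"twist": 7}
    - {"xyz": [-34,-298,0],"twist": 7}
    - {"xyz": [-38,-333,0],"twist": 7}
    - {"xyz": [-42,-368,0],"twist": 7}
    - {"xyz": [-46,-403,0],"twist": 7}
    - {"xyz": [-49,-432,0],"twist": 7}
    - {"xyz": [-51,-448,0],"twist": 7}
    - {"xyz": [-52,-456,0],"twist": 7}
    - {"xyz": [-52,-458,0],"twist": 7}
    - {"xyz": [-52,-458,0],"twist": 7}
    - {"xyz": [-52,-458,0],"twist": 7}
    - {"xyz": [-52,-458,0],"twist": 7}

```text
time_s: 6.85
ee_pos: [518.2, -328.6, 255.3]
orientation: [0.693, 0.72, 0.0, -0.0]
wrist_force: [0.7, -1.0, -2.9]
finger_gap: 49.6
```

Run:
```python
from h import *
s=snap('top'); im=s['color'][:,:,::-1]
cv2.imwrite('pics/t4.png',im)
print(r.sense()['ee_pos'],r.sense()['wrist_force'],r.sense()['joints'])
```

```text
[ 518.15812291 -328.79453015  255.33038576] [-0.02543126 -0.15196997 -2.89991061] [ 0.05215817  0.41165417  0.60374639  1.62551581 -0.24851442  1.18214878
  0.74961967]
```

View pics/t4.png

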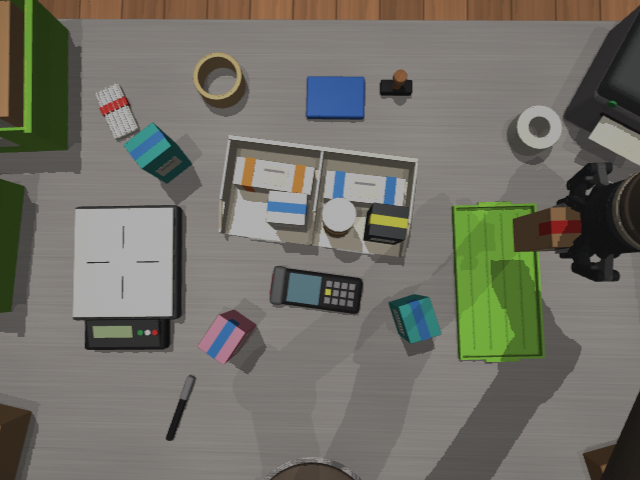

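Call:
move_arm:
  increments:
    - {"xyz": [0,0,-10],"twist": 0}
    - {"xyz": [0,0,-30],"twist": 0}
    - {"xyz": [0,0,-60],"twist": 0}
    - {"xyz": [0,0,-90],"twist": 0}
    - {"xyz": [0,0,-120],"twist": 0}
    - {"xyz": [0,0,-143],"twist": 0}
    - {"xyz": [0,0,-157],"twist": 0}
    - {"xyz": [0,0,-165],"twist": 0}
    - {"xyz": [0,0,-169],"twist": 0}
    - {"xyz": [0,0,-172],"twist": 0}
    - {"xyz": [0,0,-173],"twist": 0}
    - {"xyz": [0,0,-173.5],"twist": 0}
    - {"xyz": [0,0,-173.5],"twist": 0}

```text
time_s: 8.2
ee_pos: [517.9, -330.1, 82.3]
orientation: [0.694, 0.72, 0.0, 0.0]
wrist_force: [-0.5, 0.8, -2.1]
finger_gap: 49.5
```

Nearly down (target ~81). Finish and release.

Call:
move_arm:
  increments:
    - {"xyz": [0,0,-0.7],"twist": 0}
    - {"xyz": [0,0,-1.2],"twist": 0}
    - {"xyz": [0,0,-1.2],"twist": 0}

```text
time_s: 8.5
ee_pos: [517.8, -330.0, 80.9]
orientation: [0.694, 0.72, 0.0, 0.0]
wrist_force: [-0.8, 0.1, 1.3]
finger_gap: 49.5
```

Call:
move_arm:
  increments:
    - {"xyz": [0,0,0],"twist": 0}
    - {"xyz": [0,0,0],"twist": 0}
    - {"xyz": [0,0,0],"twist": 0}
    - {"xyz": [0,0,0],"twist": 0}
    - {"xyz": [0,0,0],"twist": 0}
    - {"xyz": [0,0,0],"twist": 0}
    - {"xyz": [0,0,0],"twist": 0}
    - {"xyz": [0,0,0],"twist": 0}
  grip: 1

```text
time_s: 9.3
ee_pos: [517.6, -329.9, 80.6]
orientation: [0.694, 0.72, -0.0, -0.0]
wrist_force: [0.1, -0.3, 0.5]
finger_gap: 86.0
```

Call:
move_arm:
  increments:
    - {"xyz": [0,0,15],"twist": 0}
    - {"xyz": [0,0,45],"twist": 0}
    - {"xyz": [0,0,90],"twist": 0}
    - {"xyz": [0,0,135],"twist": 0}
    - {"xyz": [0,0,160],"twist": 0}
    - {"xyz": [0,0,160],"twist": 0}

```text
time_s: 9.9
ee_pos: [519.1, -331.6, 246.2]
orientation: [0.694, 0.72, 0.001, 0.004]
wrist_force: [0.5, -0.9, -0.1]
finger_gap: 85.7
```

Call:
move_arm:
  increments:
    - {"xyz": [5,45,0],"twist": -1}
    - {"xyz": [10,90,0],"twist": -2}
    - {"xyz": [15,135,0],"twist": -4}
    - {"xyz": [20,180,0],"twist": -6}
    - {"xyz": [25,225,0],"twist": -6.5}
    - {"xyz": [30,270,0],"twist": -6.5}
    - {"xyz": [35,315,0],"twist": -6.5}
    - {"xyz": [40,355,0],"twist": -6.5}
    - {"xyz": [42,376,0],"twist": -6.5}
    - {"xyz": [42,376,0],"twist": -6.5}
    - {"xyz": [42,376,0],"twist": -6.5}
    - {"xyz": [42,376,0],"twist": -6.5}

```text
time_s: 11.1
ee_pos: [559.4, 44.5, 240.7]
orientation: [0.735, 0.679, -0.0, 0.0]
wrist_force: [-0.7, -0.4, -0.2]
finger_gap: 85.1
```

Run:
```python
from h import *
s=snap('scene'); im=s['color'][:,:,::-1]
cv2.imwrite('pics/s5.png',im)
print(r.sense()['ee_pos'],r.sense()['orientation'],r.sense()['joints'])
```

```text
[559.45346965  44.36207683 240.7083177 ] [ 7.34696073e-01  6.78396362e-01 -1.68276854e-04  1.67719152e-04] [-0.57722282  0.31347304  0.52465517  1.76943672 -0.17324608  1.10476476
 -0.07511134]
```

View pics/s5.png

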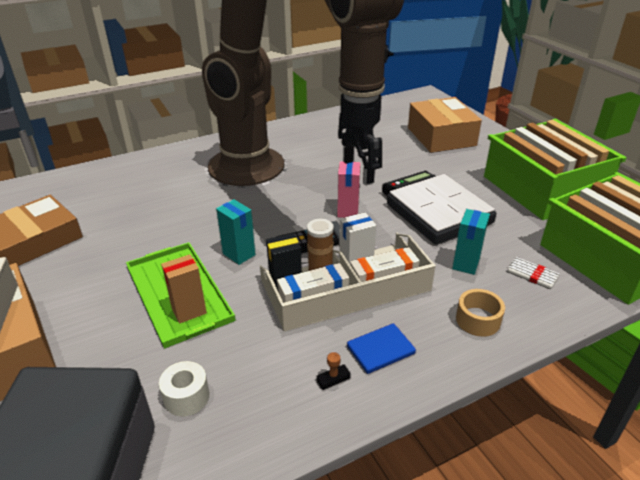

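Kraft carton stands in the tray at (183,290). Next, the white one.

Call:
move_arm:
  increments:
    - {"xyz": [0,2,-10],"twist": 0.4}
    - {"xyz": [0,2,-40],"twist": 0.4}
    - {"xyz": [0,2,-75],"twist": 0.4}
    - {"xyz": [0,2,-110],"twist": 0.4}
    - {"xyz": [0,2,-135],"twist": 0.4}
    - {"xyz": [0,2,-148],"twist": 0.4}
    - {"xyz": [0,2,-156],"twist": 0.4}
    - {"xyz": [0,2,-156],"twist": 0.4}
    - {"xyz": [0,2,-156],"twist": 0.4}

```text
time_s: 12.05
ee_pos: [560.3, 47.9, 85.5]
orientation: [0.732, 0.682, 0.001, 0.0]
wrist_force: [0.3, -0.2, 0.4]
finger_gap: 85.2
```

Call:
move_arm:
  increments:
    - {"xyz": [0,0,0],"twist": 0}
    - {"xyz": [0,0,0],"twist": 0}
    - {"xyz": [0,0,0],"twist": 0}
    - {"xyz": [0,0,0],"twist": 0}
    - {"xyz": [0,0,0],"twist": 0}
    - {"xyz": [0,0,0],"twist": 0}
    - {"xyz": [0,0,0],"twist": 0}
    - {"xyz": [0,0,0],"twist": 0}
    - {"xyz": [0,0,0],"twist": 0}
    - {"xyz": [0,0,0],"twist": 0}
  grip: -1
  force: 40

```text
time_s: 13.05
ee_pos: [560.3, 48.2, 85.5]
orientation: [0.731, 0.682, 0.001, 0.0]
wrist_force: [-0.3, 1.6, 6.0]
finger_gap: 51.5
```

Call:
move_arm:
  increments:
    - {"xyz": [0,0,5],"twist": 0}
    - {"xyz": [0,0,15],"twist": 0}
    - {"xyz": [0,0,35],"twist": 0}
    - {"xyz": [0,0,60],"twist": 0}
    - {"xyz": [0,0,85],"twist": 0}
    - {"xyz": [0,0,110],"twist": 0}
    - {"xyz": [0,0,135],"twist": 0}
    - {"xyz": [0,0,155],"twist": 0}
    - {"xyz": [0,0,168],"twist": 0}
    - {"xyz": [0,0,175],"twist": 0}
    - {"xyz": [0,0,175],"twist": 0}
    - {"xyz": [0,0,175],"twist": 0}

```text
time_s: 14.25
ee_pos: [559.1, 48.1, 258.7]
orientation: [0.731, 0.682, -0.001, -0.0]
wrist_force: [0.1, 0.4, -3.0]
finger_gap: 51.7
```

Run:
```python
from h import *
s=snap('scene'); im=s['color'][:,:,::-1]
cv2.imwrite('pics/s6.png',cv2.resize(im[80:330,230:480],None,fx=2.4,fy=2.4,interpolation=cv2.INTER_CUBIC))
print(r.sense()['ee_pos'],r.sense()['wrist_force'],r.sense()['joints'])
```

```text
[559.0059505   48.08567811 258.51109167] [ 0.79764977 -0.01034658 -3.50334773] [-0.59002762  0.29818649  0.53071618  1.74499213 -0.16371876  1.14443076
 -0.08056147]
```

View pics/s6.png

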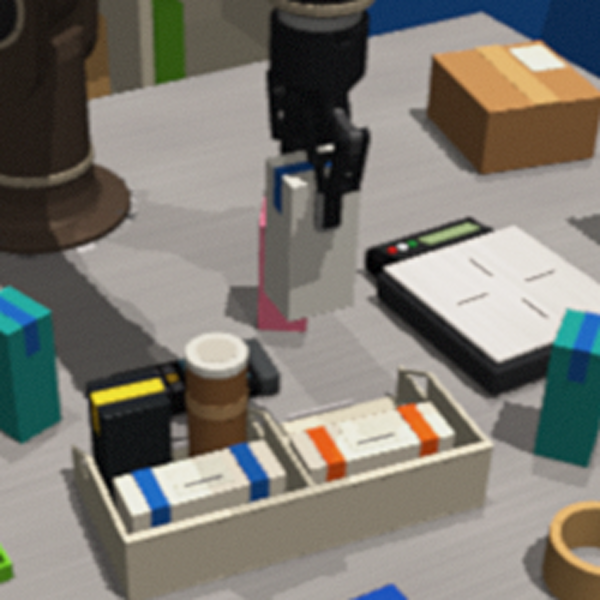

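Call:
move_arm:
  increments:
    - {"xyz": [-4,-8,0],"twist": 0}
    - {"xyz": [-11,-23,0],"twist": 0}
    - {"xyz": [-22,-46,0],"twist": 1}
    - {"xyz": [-36,-76,0],"twist": 2}
    - {"xyz": [-50,-106,0],"twist": 3}
    - {"xyz": [-65,-136,0],"twist": 4}
    - {"xyz": [-79,-166,0],"twist": 5}
    - {"xyz": [-93,-196,0],"twist": 6}
    - {"xyz": [-107,-226,0],"twist": 6.5}
    - {"xyz": [-122,-256,0],"twist": 6.5}
    - {"xyz": [-136,-286,0],"twist": 6.5}
    - {"xyz": [-150,-316,0],"twist": 6.5}
    - {"xyz": [-164,-346,0],"twist": 6.5}
    - {"xyz": [-174,-367,0],"twist": 6.5}
    - {"xyz": [-180,-379,0],"twist": 6.5}
    - {"xyz": [-182,-383,0],"twist": 6.5}
    - {"xyz": [-182,-383,0],"twist": 6.5}
    - {"xyz": [-182,-383,0],"twist": 6.5}
    - {"xyz": [-182,-383,0],"twist": 6.5}

```text
time_s: 16.2
ee_pos: [378.0, -334.1, 259.5]
orientation: [0.691, 0.723, 0.0, -0.0]
wrist_force: [0.1, -0.0, -3.0]
finger_gap: 51.4
```

Call:
move_arm:
  increments:
    - {"xyz": [0,0,-10],"twist": 0}
    - {"xyz": [0,0,-30],"twist": 0}
    - {"xyz": [0,0,-60],"twist": 0}
    - {"xyz": [0,0,-90],"twist": 0}
    - {"xyz": [0,0,-120],"twist": 0}
    - {"xyz": [0,0,-143],"twist": 0}
    - {"xyz": [0,0,-157],"twist": 0}
    - {"xyz": [0,0,-165],"twist": 0}
    - {"xyz": [0,0,-169],"twist": 0}
    - {"xyz": [0,0,-171],"twist": 0}
    - {"xyz": [0,0,-171],"twist": 0}
    - {"xyz": [0,0,-171],"twist": 0}

```text
time_s: 17.4
ee_pos: [378.0, -335.2, 89.3]
orientation: [0.692, 0.722, 0.0, 0.001]
wrist_force: [-0.1, 0.4, -2.9]
finger_gap: 51.4
```

Another 3.9 mm to 85.4, then release and rise.

Call:
move_arm:
  increments:
    - {"xyz": [0,0,-1.5],"twist": 0}
    - {"xyz": [0,0,-2.7],"twist": 0}
    - {"xyz": [0,0,-3.5],"twist": 0}
    - {"xyz": [0,0,-3.8],"twist": 0}
    - {"xyz": [0,0,-3.8],"twist": 0}

```text
time_s: 17.9
ee_pos: [377.9, -335.0, 85.5]
orientation: [0.692, 0.722, 0.0, 0.0]
wrist_force: [-1.3, 2.2, 8.5]
finger_gap: 51.7
```

Call:
move_arm:
  increments:
    - {"xyz": [0,0,0],"twist": 0}
    - {"xyz": [0,0,0],"twist": 0}
    - {"xyz": [0,0,0],"twist": 0}
    - {"xyz": [0,0,0],"twist": 0}
    - {"xyz": [0,0,0],"twist": 0}
    - {"xyz": [0,0,0],"twist": 0}
    - {"xyz": [0,0,0],"twist": 0}
    - {"xyz": [0,0,0],"twist": 0}
  grip: 1

```text
time_s: 18.7
ee_pos: [377.6, -334.9, 84.8]
orientation: [0.692, 0.722, 0.0, -0.0]
wrist_force: [-0.5, -0.2, 0.4]
finger_gap: 85.5
```

Call:
move_arm:
  increments:
    - {"xyz": [0,0,15],"twist": 0}
    - {"xyz": [0,0,45],"twist": 0}
    - {"xyz": [0,0,90],"twist": 0}
    - {"xyz": [0,0,135],"twist": 0}
    - {"xyz": [0,0,160],"twist": 0}
    - {"xyz": [0,0,160],"twist": 0}

```text
time_s: 19.3
ee_pos: [379.0, -336.3, 248.3]
orientation: [0.692, 0.722, 0.001, 0.003]
wrist_force: [0.2, 0.4, -1.4]
finger_gap: 85.0
```

Call:
move_arm:
  increments:
    - {"xyz": [-10,45,0],"twist": -1}
    - {"xyz": [-15,90,0],"twist": -2}
    - {"xyz": [-15,135,0],"twist": -4}
    - {"xyz": [-15,135,0],"twist": -4}

```text
time_s: 19.7
ee_pos: [362.1, -194.4, 243.6]
orientation: [0.715, 0.699, 0.001, -0.002]
wrist_force: [0.6, -1.1, 0.6]
finger_gap: 85.4
```

Run:
```python
from h import *
s=snap('top'); im=s['color'][:,:,::-1]
cv2.imwrite('pics/t7.png',im); c=cloud(s)
fit(c,'op',275,178,61,66)
fit(c,'bp',366,188,61,66)
fit(c,'tube',340,216,141,147)
fit(c,'dark',388,223,121,127)
print(r.sense()['ee_pos'],r.sense()['orientation'])
```

```text
op 2000 c 626.7 76.6 mean [626.2  76.4] size 139.9 51.2 ang 82.44
bp 2012 c 605.8 -83.8 mean [605.9 -84.2] size 139.9 51.0 ang 84.37
tube 878 c 548.1 -37.7 mean [548.1 -37.6] size 52.9 53.1 ang 44.66
dark 1147 c 541.4 -119.4 mean [ 541.3 -119.5] size 60.3 53.9 ang 82.73
[ 362.43445466 -197.05484923  244.05660005] [ 7.14642466e-01  6.99489331e-01  4.60039429e-04 -7.80806182e-04]
```

View pics/t7.png

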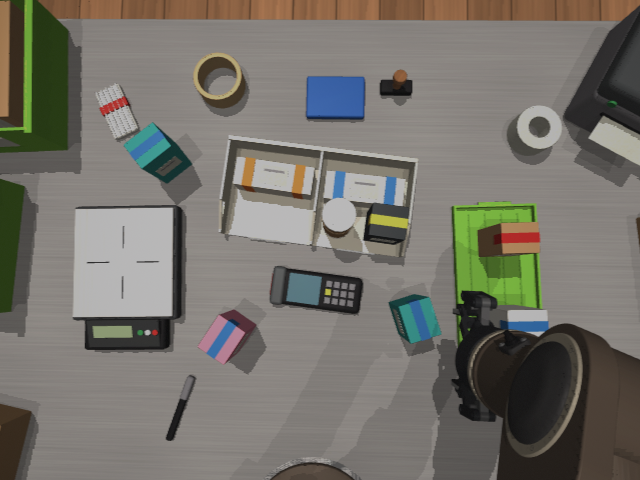

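Run:
```python
from h import *
s=load('top'); c=cloud(s)
a=np.radians(-7.55); o=np.array([626.7,76.6])
d=c[...,:2]-o; X=d[...,0]*np.cos(a)+d[...,1]*np.sin(a); Y=-d[...,0]*np.sin(a)+d[...,1]*np.cos(a)
for y0 in(-60,-30,-10,10,30,60):
    m=(abs(Y-y0)<6)&(c[...,2]>70)&(c[...,2]<77)&(X>30)&(X<90)
    print(y0,'walltop X',X[m].min().round(1),X[m].max().round(1), end=' ')
    m=(abs(Y-y0)<6)&(c[...,2]>60)&(c[...,2]<66)&(abs(X)<40); print('packet X',X[m].min().round(1),X[m].max().round(1))
im=s['color'][:,:,::-1]
cv2.imwrite('pics/crop8.png',cv2.resize(im[125:265,200:340],None,fx=4.2,fy=4.2,interpolation=cv2.INTER_CUBIC))
```

```text
-60 walltop X 53.4 60.6 packet X -25.0 24.6
-30 walltop X 52.6 60.9 packet X -24.9 24.9
-10 walltop X 52.4 59.9 packet X -24.9 24.4
10 walltop X 52.2 60.2 packet X -25.4 24.8
30 walltop X 52.0 59.8 packet X -25.4 24.5
60 walltop X 51.4 58.8 packet X -25.3 24.4
```

View pics/crop8.png

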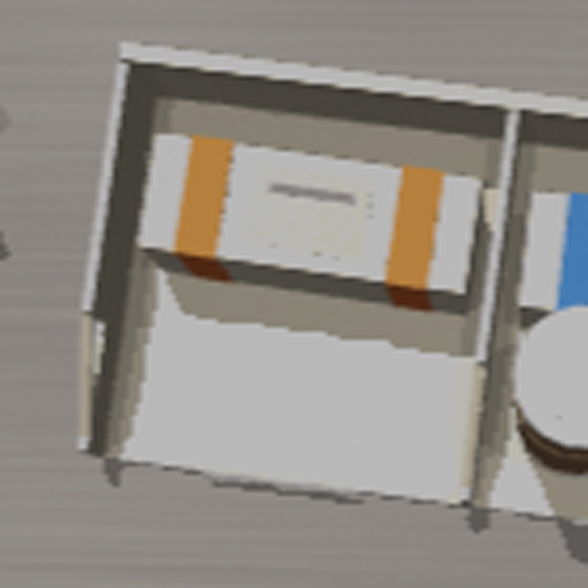

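Call:
move_arm:
  increments:
    - {"xyz": [30,30,0],"twist": -1}
    - {"xyz": [60,60,0],"twist": -2}
    - {"xyz": [90,95,0],"twist": -3}
    - {"xyz": [120,125,0],"twist": -4}
    - {"xyz": [150,155,0],"twist": -5}
    - {"xyz": [180,185,0],"twist": -6}
    - {"xyz": [210,220,0],"twist": -6.3}
    - {"xyz": [240,250,0],"twist": -6.3}
    - {"xyz": [264,276,0],"twist": -6.3}
    - {"xyz": [264,276,0],"twist": -6.3}
    - {"xyz": [264,276,0],"twist": -6.3}
    - {"xyz": [264,276,0],"twist": -6.3}
    - {"xyz": [264,276,0],"twist": -6.3}
  grip: 0.5

```text
time_s: 21.05
ee_pos: [626.3, 74.3, 244.8]
orientation: [0.754, 0.656, -0.0, 0.0]
wrist_force: [0.0, -0.2, -0.5]
finger_gap: 63.9
```

Call:
move_arm:
  increments:
    - {"xyz": [0,2,-15],"twist": 0.4}
    - {"xyz": [0,2,-50],"twist": 0.4}
    - {"xyz": [0,2,-90],"twist": 0.4}
    - {"xyz": [0,2,-125],"twist": 0.4}
    - {"xyz": [0,2,-145],"twist": 0.4}
    - {"xyz": [0,2,-155],"twist": 0.4}
    - {"xyz": [0,2,-155],"twist": 0.4}
    - {"xyz": [0,2,-155],"twist": 0.4}

```text
time_s: 21.85
ee_pos: [627.1, 77.9, 90.6]
orientation: [0.751, 0.66, 0.001, 0.0]
wrist_force: [0.3, 0.2, 0.3]
finger_gap: 64.2
```

Run:
```python
from h import *
for n in ('scene','top'):
    s=snap(n); im=s['color'][:,:,::-1]
    im=im[160:330,250:450] if n=='scene' else im[100:270,190:390]
    cv2.imwrite('pics/%s9.png'%n,cv2.resize(im,None,fx=3.4,fy=3.4,interpolation=cv2.INTER_CUBIC))
print(r.sense()['ee_pos'],r.sense()['wrist_force'])
```

```text
[627.55535813  78.09540145  91.27162252] [-0.21303494 -0.23986039 -1.26047498]
```

View pics/scene9.png

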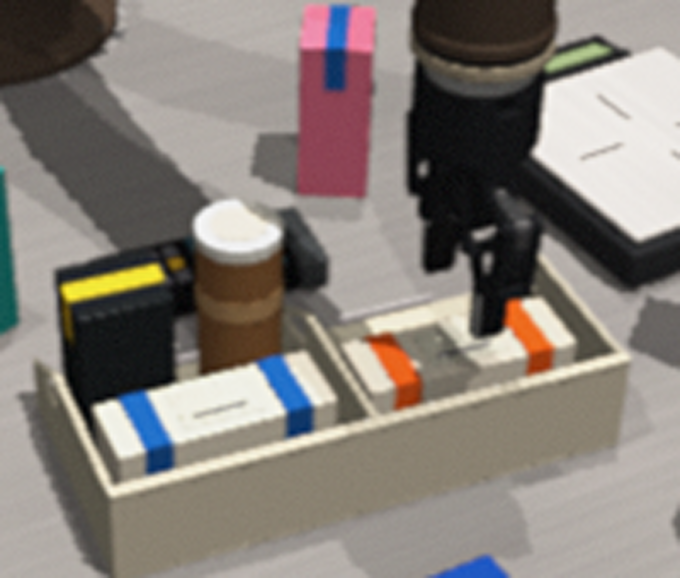

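View pics/top9.png

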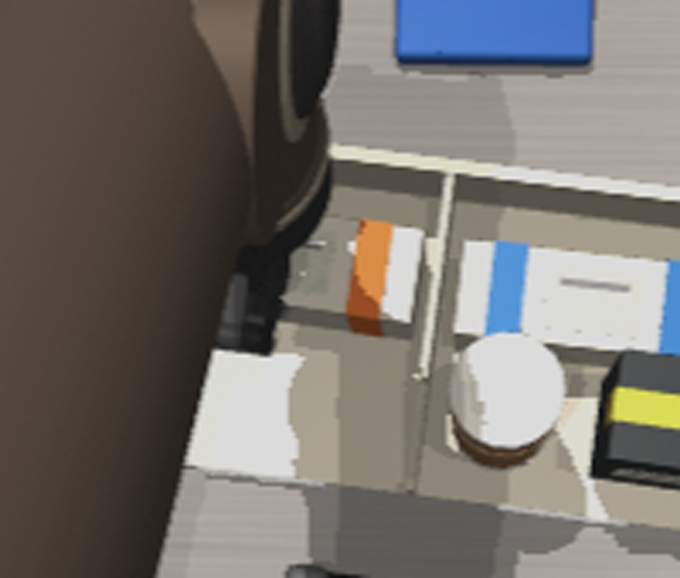

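Call:
move_arm:
  increments:
    - {"xyz": [-1,-1,-8],"twist": 0}
    - {"xyz": [-1,-1,-16],"twist": 0}
    - {"xyz": [-1,-1,-24],"twist": 0}
    - {"xyz": [-1,-1,-32],"twist": 0}
    - {"xyz": [-1,-1,-36],"twist": 0}
    - {"xyz": [-1,-1,-36],"twist": 0}

```text
time_s: 22.55
ee_pos: [625.1, 77.0, 52.8]
orientation: [0.751, 0.66, -0.001, -0.0]
wrist_force: [-0.3, 0.3, -0.6]
finger_gap: 64.0
```

Run:
```python
from h import *
s=snap('scene'); im=s['color'][:,:,::-1]
im=im[180:330,280:450]
cv2.imwrite('pics/s10.png',cv2.resize(im,None,fx=4,fy=4,interpolation=cv2.INTER_CUBIC))
q=r.sense(); print(q['ee_pos'],q['wrist_force'])
```

```text
[625.43771463  76.95608788  53.32318328] [ 1.14560558 -0.6196981   0.33167531]
```

View pics/s10.png

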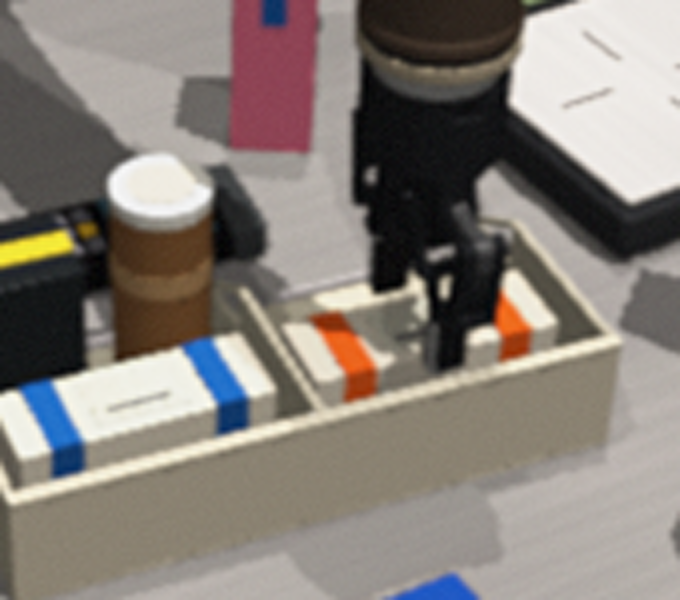

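Rear finger (crop (450,340)) is entering between packet and wall without contact. On down.

Call:
move_arm:
  increments:
    - {"xyz": [0.5,0,-7],"twist": 0}
    - {"xyz": [0.5,0,-14],"twist": 0}
    - {"xyz": [0.5,0,-21],"twist": 0}
    - {"xyz": [0.5,0,-27],"twist": 0}
    - {"xyz": [0.5,0,-31],"twist": 0}
    - {"xyz": [0.5,0,-31],"twist": 0}

```text
time_s: 23.2
ee_pos: [625.7, 77.0, 22.0]
orientation: [0.751, 0.66, -0.001, -0.0]
wrist_force: [0.6, 0.7, 1.1]
finger_gap: 64.1
```

Call:
move_arm:
  increments:
    - {"xyz": [0,0,0],"twist": 0}
    - {"xyz": [0,0,0],"twist": 0}
    - {"xyz": [0,0,0],"twist": 0}
    - {"xyz": [0,0,0],"twist": 0}
    - {"xyz": [0,0,0],"twist": 0}
    - {"xyz": [0,0,0],"twist": 0}
    - {"xyz": [0,0,0],"twist": 0}
    - {"xyz": [0,0,0],"twist": 0}
  grip: -1
  force: 50

```text
time_s: 24.0
ee_pos: [626.5, 77.0, 23.1]
orientation: [0.751, 0.66, 0.0, 0.0]
wrist_force: [1.4, -1.3, 2.4]
finger_gap: 49.4
```

Call:
move_arm:
  increments:
    - {"xyz": [0,0,4],"twist": 0}
    - {"xyz": [0,0,12],"twist": 0}
    - {"xyz": [0,0,25],"twist": 0}
    - {"xyz": [0,0,45],"twist": 0}
    - {"xyz": [0,0,70],"twist": 0}
    - {"xyz": [0,0,95],"twist": 0}
    - {"xyz": [0,0,120],"twist": 0}
    - {"xyz": [0,0,140],"twist": 0}
    - {"xyz": [0,0,154],"twist": 0}
    - {"xyz": [0,0,160],"twist": 0}
    - {"xyz": [0,0,160],"twist": 0}
    - {"xyz": [0,0,160],"twist": 0}

```text
time_s: 25.2
ee_pos: [625.5, 77.1, 181.9]
orientation: [0.751, 0.66, -0.001, -0.0]
wrist_force: [-1.1, 1.0, -4.6]
finger_gap: 49.4
```

Run:
```python
from h import *
s=snap('scene'); im=s['color'][:,:,::-1]
im=im[100:330,230:480]
cv2.imwrite('pics/s11.png',cv2.resize(im,None,fx=2.5,fy=2.5,interpolation=cv2.INTER_CUBIC))
q=r.sense(); print(q['ee_pos'],q['wrist_force'],q['joints'])
```

```text
[625.40920125  77.10094009 181.6270383 ] [ 1.38222498  0.03782973 -3.62812349] [-0.54389011  0.4950545   0.48932408  1.6631214  -0.26003521  1.05064627
 -0.10333385]
```

View pics/s11.png

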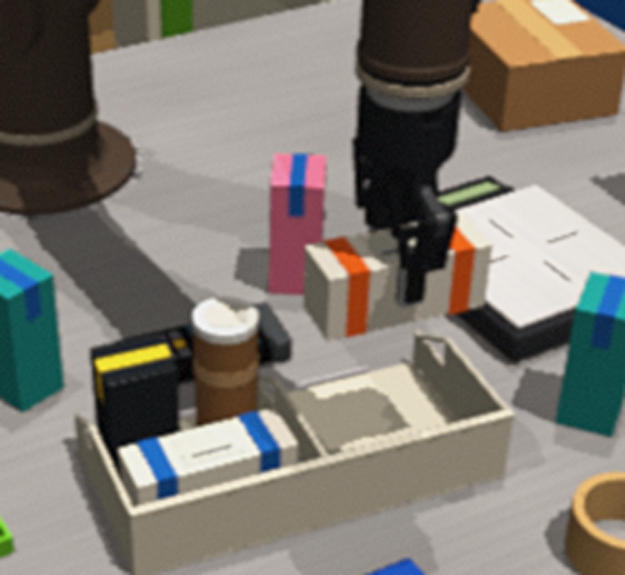

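Call:
move_arm:
  increments:
    - {"xyz": [-4,7,0],"twist": 0}
    - {"xyz": [-12,20,0],"twist": 1}
    - {"xyz": [-25,42,0],"twist": 2}
    - {"xyz": [-40,68,0],"twist": 3}
    - {"xyz": [-55,95,0],"twist": 4}
    - {"xyz": [-70,121,0],"twist": 5}
    - {"xyz": [-86,147,0],"twist": 6}
    - {"xyz": [-101,173,0],"twist": 7}
    - {"xyz": [-116,199,0],"twist": 8}
    - {"xyz": [-132,226,0],"twist": 9}
    - {"xyz": [-145,248,0],"twist": 9}
    - {"xyz": [-153,262,0],"twist": 9}
    - {"xyz": [-157,269,0],"twist": 9}
    - {"xyz": [-157,269,0],"twist": 9}
    - {"xyz": [-157,269,0],"twist": 9}
    - {"xyz": [-157,269,0],"twist": 9}
    - {"xyz": [-157,269,0],"twist": 9}

```text
time_s: 26.95
ee_pos: [469.9, 344.9, 182.8]
orientation: [0.698, 0.716, -0.0, 0.0]
wrist_force: [0.2, -0.9, -3.6]
finger_gap: 49.8
```

Call:
move_arm:
  increments:
    - {"xyz": [0,0.5,-8],"twist": 0}
    - {"xyz": [0,0.5,-24],"twist": 0}
    - {"xyz": [0,0.5,-48],"twist": 0}
    - {"xyz": [0,0.5,-70],"twist": 0}
    - {"xyz": [0,0.5,-88],"twist": 0}
    - {"xyz": [0,0.5,-100],"twist": 0}
    - {"xyz": [0,0.5,-107],"twist": 0}
    - {"xyz": [0,0.5,-111],"twist": 0}
    - {"xyz": [0,0.5,-112],"twist": 0}
    - {"xyz": [0,0.5,-112],"twist": 0}
    - {"xyz": [0,0.5,-112],"twist": 0}

```text
time_s: 28.05
ee_pos: [469.5, 346.9, 71.5]
orientation: [0.697, 0.717, 0.001, 0.0]
wrist_force: [0.0, -0.4, -4.3]
finger_gap: 49.4
```

Run:
```python
from h import *
s=snap('scene'); im=s['color'][:,:,::-1]
im=im[130:270,360:520]
cv2.imwrite('pics/s12.png',cv2.resize(im,None,fx=4,fy=4,interpolation=cv2.INTER_CUBIC))
q=r.sense(); print(q['ee_pos'],q['wrist_force'])
```

```text
[469.46479664 346.89167911  71.46373673] [ 0.85395906  0.70247179 -4.20361655]
```

View pics/s12.png

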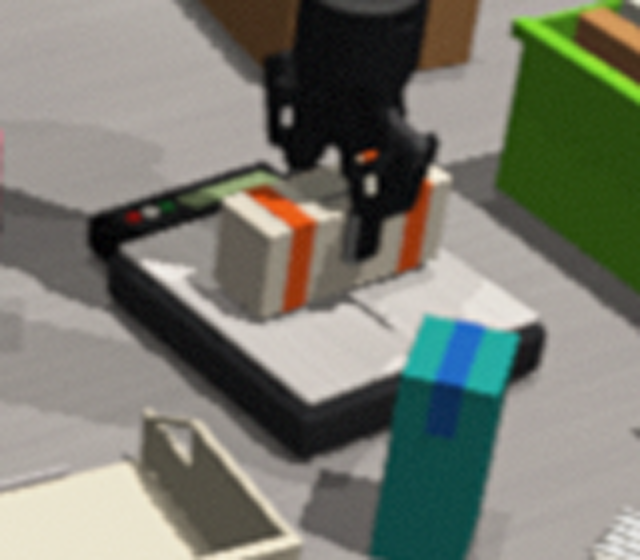

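Packet level over the plate, about 6.5 mm to go. Lower slowly.

Call:
move_arm:
  increments:
    - {"xyz": [0,0,-1],"twist": 0}
    - {"xyz": [0,0,-2],"twist": 0}
    - {"xyz": [0,0,-3],"twist": 0}
    - {"xyz": [0,0,-4],"twist": 0}
    - {"xyz": [0,0,-5],"twist": 0}
    - {"xyz": [0,0,-5],"twist": 0}

```text
time_s: 28.7
ee_pos: [469.0, 346.5, 65.6]
orientation: [0.697, 0.717, -0.0, 0.0]
wrist_force: [0.9, 0.5, -3.3]
finger_gap: 49.0
```

Call:
move_arm:
  increments:
    - {"xyz": [0,0,-0.6],"twist": 0}
    - {"xyz": [0,0,-1.1],"twist": 0}
    - {"xyz": [0,0,-1.1],"twist": 0}

```text
time_s: 29.0
ee_pos: [469.2, 346.6, 65.1]
orientation: [0.697, 0.717, 0.0, -0.0]
wrist_force: [-2.4, -1.1, 2.0]
finger_gap: 49.6
```

Contact felt (force changed from −4 to +2 N). Release and rise.

Call:
move_arm:
  increments:
    - {"xyz": [0,0,0],"twist": 0}
    - {"xyz": [0,0,0],"twist": 0}
    - {"xyz": [0,0,0],"twist": 0}
    - {"xyz": [0,0,0],"twist": 0}
    - {"xyz": [0,0,0],"twist": 0}
    - {"xyz": [0,0,0],"twist": 0}
    - {"xyz": [0,0,0],"twist": 0}
    - {"xyz": [0,0,0],"twist": 0}
  grip: 1

```text
time_s: 29.8
ee_pos: [469.1, 346.6, 64.7]
orientation: [0.697, 0.717, 0.0, 0.0]
wrist_force: [-0.2, 0.5, -0.2]
finger_gap: 85.6
```

Call:
move_arm:
  increments:
    - {"xyz": [0,0,10],"twist": 0}
    - {"xyz": [0,0,30],"twist": 0}
    - {"xyz": [0,0,65],"twist": 0}
    - {"xyz": [0,0,110],"twist": 0}
    - {"xyz": [0,0,155],"twist": 0}
    - {"xyz": [0,0,185],"twist": 0}
    - {"xyz": [0,0,185],"twist": 0}

```text
time_s: 30.5
ee_pos: [471.2, 347.7, 255.5]
orientation: [0.697, 0.717, 0.004, 0.0]
wrist_force: [-1.2, -0.5, 0.1]
finger_gap: 85.4
```

Call:
move_arm:
  increments:
    - {"xyz": [0,-40,0],"twist": 0}
    - {"xyz": [0,-85,0],"twist": 0}
    - {"xyz": [0,-130,0],"twist": 0}
    - {"xyz": [0,-175,0],"twist": 0}
    - {"xyz": [-10,-220,0],"twist": 0}
    - {"xyz": [-30,-265,0],"twist": 0}
    - {"xyz": [-50,-310,0],"twist": 0}
    - {"xyz": [-60,-350,0],"twist": 0}
    - {"xyz": [-60,-350,0],"twist": 0}

```text
time_s: 31.4
ee_pos: [407.2, -8.3, 249.8]
orientation: [0.7, 0.714, 0.0, -0.0]
wrist_force: [-1.4, 1.1, -0.2]
finger_gap: 85.5
```

Run:
```python
from h import *
s=snap('top'); im=s['color'][:,:,::-1]
cv2.imwrite('pics/t13.png',im); c=cloud(s)
np.set_printoptions(suppress=True)
def f(n,x0,x1,y0,y1,z0,z1):
    p=c.reshape(-1,3); p=p[(p[:,0]>x0)&(p[:,0]<x1)&(p[:,1]>y0)&(p[:,1]<y1)&(p[:,2]>z0)&(p[:,2]<z1)]
    print(n,len(p),cv2.minAreaRect(p[:,:2].astype(np.float32)),p[:,2].mean())
f('op',400,540,250,440,102,110)
f('kraft',460,580,-400,-270,124,132)
f('white',320,440,-400,-270,130,138)
q=r.sense(); print(q['ee_pos'],q['wrist_force'],q['orientation'])
```

```text
op 2453 ((468.15667724609375, 346.1086120605469), (50.41422653198242, 140.83074951171875), 1.704758882522583) 105.38136189165805
kraft 1183 ((517.247802734375, -327.8843688964844), (49.981842041015625, 61.032012939453125), 2.373840808868408) 127.15277160580739
white 1326 ((377.55596923828125, -335.92852783203125), (51.592796325683594, 63.219627380371094), 2.597557783126831) 133.20767859802606
[408.26029513  -5.53201784 249.95147348] [ 0.23452262  0.8032715  -0.33289942] [ 0.69903886  0.71508325  0.0006939  -0.00036466]
```

View pics/t13.png

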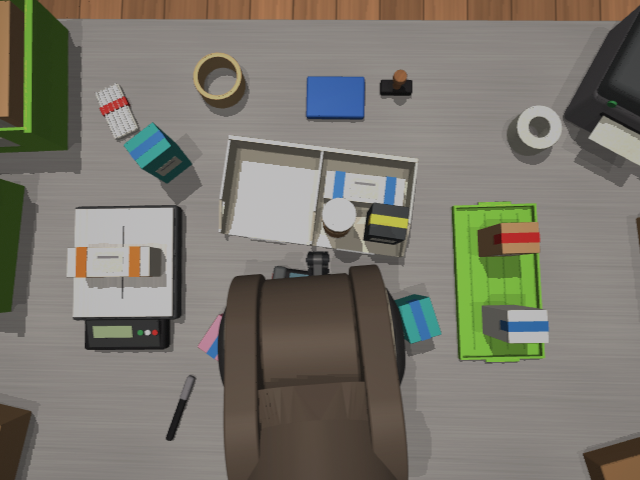

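Packet lies at (468,346) against plate centre (469,346): about 1 mm off. Both cartons stand in the tray. Now return the white carton.

Call:
move_arm:
  increments:
    - {"xyz": [-4,-40,0],"twist": 1}
    - {"xyz": [-8,-85,0],"twist": 1}
    - {"xyz": [-12,-130,0],"twist": 1}
    - {"xyz": [-16,-175,0],"twist": 1}
    - {"xyz": [-20,-220,0],"twist": 1}
    - {"xyz": [-24,-265,0],"twist": 1}
    - {"xyz": [-28,-300,0],"twist": 1}
    - {"xyz": [-31,-331,0],"twist": 1}
    - {"xyz": [-31,-331,0],"twist": 1}
    - {"xyz": [-31,-331,0],"twist": 1}
    - {"xyz": [-31,-331,0],"twist": 1}
    - {"xyz": [-31,-331,0],"twist": 1}

```text
time_s: 32.65
ee_pos: [379.0, -332.9, 249.6]
orientation: [0.69, 0.724, 0.0, -0.0]
wrist_force: [0.5, -0.8, 0.1]
finger_gap: 85.2
```

Call:
move_arm:
  increments:
    - {"xyz": [-1,-1,-10],"twist": 0}
    - {"xyz": [-1,-1,-40],"twist": 0}
    - {"xyz": [-1,-1,-80],"twist": 0}
    - {"xyz": [-1,-1,-115],"twist": 0}
    - {"xyz": [-1,-1,-140],"twist": 0}
    - {"xyz": [-1,-1,-155],"twist": 0}
    - {"xyz": [-1,-1,-164],"twist": 0}
    - {"xyz": [-1,-1,-164],"twist": 0}
    - {"xyz": [-1,-1,-164],"twist": 0}

```text
time_s: 33.55
ee_pos: [377.6, -335.9, 86.5]
orientation: [0.691, 0.723, 0.0, 0.001]
wrist_force: [0.2, 0.3, -0.6]
finger_gap: 85.4
```

Call:
move_arm:
  increments:
    - {"xyz": [0,0,0],"twist": 0}
    - {"xyz": [0,0,0],"twist": 0}
    - {"xyz": [0,0,0],"twist": 0}
    - {"xyz": [0,0,0],"twist": 0}
    - {"xyz": [0,0,0],"twist": 0}
    - {"xyz": [0,0,0],"twist": 0}
    - {"xyz": [0,0,0],"twist": 0}
    - {"xyz": [0,0,0],"twist": 0}
    - {"xyz": [0,0,0],"twist": 0}
  grip: -1
  force: 40

```text
time_s: 34.45
ee_pos: [377.8, -335.7, 86.5]
orientation: [0.691, 0.723, 0.0, 0.001]
wrist_force: [0.7, 1.1, 7.7]
finger_gap: 51.3
```

Call:
move_arm:
  increments:
    - {"xyz": [0,0,5],"twist": 0}
    - {"xyz": [0,0,15],"twist": 0}
    - {"xyz": [0,0,35],"twist": 0}
    - {"xyz": [0,0,60],"twist": 0}
    - {"xyz": [0,0,85],"twist": 0}
    - {"xyz": [0,0,110],"twist": 0}
    - {"xyz": [0,0,135],"twist": 0}
    - {"xyz": [0,0,155],"twist": 0}
    - {"xyz": [0,0,168],"twist": 0}
    - {"xyz": [0,0,175],"twist": 0}
    - {"xyz": [0,0,175],"twist": 0}
    - {"xyz": [0,0,175],"twist": 0}

```text
time_s: 35.65
ee_pos: [376.9, -335.0, 260.0]
orientation: [0.691, 0.723, -0.0, -0.001]
wrist_force: [0.5, -0.1, -1.9]
finger_gap: 51.4
```

Call:
move_arm:
  increments:
    - {"xyz": [4,8,0],"twist": 0}
    - {"xyz": [11,23,0],"twist": 0}
    - {"xyz": [22,46,0],"twist": -1}
    - {"xyz": [36,76,0],"twist": -2}
    - {"xyz": [50,106,0],"twist": -3}
    - {"xyz": [65,136,0],"twist": -4}
    - {"xyz": [79,166,0],"twist": -5}
    - {"xyz": [93,196,0],"twist": -6}
    - {"xyz": [107,226,0],"twist": -6.7}
    - {"xyz": [122,256,0],"twist": -6.7}
    - {"xyz": [136,286,0],"twist": -6.7}
    - {"xyz": [150,316,0],"twist": -6.7}
    - {"xyz": [164,346,0],"twist": -6.7}
    - {"xyz": [174,366,0],"twist": -6.7}
    - {"xyz": [180,378,0],"twist": -6.7}
    - {"xyz": [182.5,382.5,0],"twist": -6.7}
    - {"xyz": [182.5,382.5,0],"twist": -6.7}
    - {"xyz": [182.5,382.5,0],"twist": -6.7}
    - {"xyz": [182.5,382.5,0],"twist": -6.7}
    - {"xyz": [182.5,382.5,0],"twist": -6.7}

```text
time_s: 37.65
ee_pos: [559.4, 46.0, 260.9]
orientation: [0.733, 0.681, 0.0, -0.0]
wrist_force: [-1.1, 0.6, -2.9]
finger_gap: 51.7
```

Call:
move_arm:
  increments:
    - {"xyz": [0,0,-10],"twist": 0}
    - {"xyz": [0,0,-30],"twist": 0}
    - {"xyz": [0,0,-60],"twist": 0}
    - {"xyz": [0,0,-85],"twist": 0}
    - {"xyz": [0,0,-95],"twist": 0}
    - {"xyz": [0,0,-95],"twist": 0}
    - {"xyz": [0,0,-95],"twist": 0}

```text
time_s: 38.35
ee_pos: [560.2, 46.8, 166.4]
orientation: [0.732, 0.681, 0.0, 0.0]
wrist_force: [0.3, 0.7, -3.2]
finger_gap: 51.8
```

Run:
```python
from h import *
s=snap('scene'); im=s['color'][:,:,::-1]
im=im[130:330,250:480]
cv2.imwrite('pics/s14.png',cv2.resize(im,None,fx=3,fy=3,interpolation=cv2.INTER_CUBIC))
q=r.sense(); print(q['ee_pos'],q['wrist_force'],q['orientation'])
```

```text
[560.43321224  46.89133391 166.7880902 ] [ 1.56799614  0.41033534 -2.41206121] [7.32196422e-01 6.81092970e-01 7.12247749e-04 5.08415724e-04]
```

View pics/s14.png

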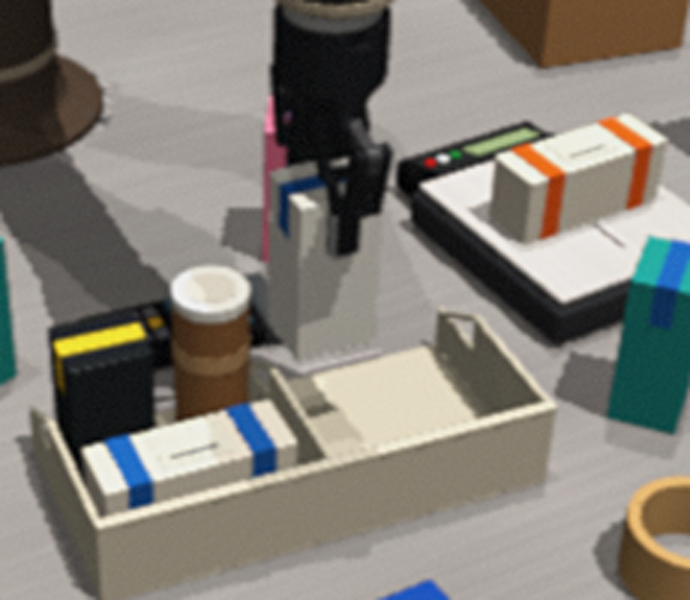

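Call:
move_arm:
  increments:
    - {"xyz": [-0.5,0,-10],"twist": 0}
    - {"xyz": [-0.5,0,-28],"twist": 0}
    - {"xyz": [-0.5,0,-48],"twist": 0}
    - {"xyz": [-0.5,0,-64],"twist": 0}
    - {"xyz": [-0.5,0,-73],"twist": 0}
    - {"xyz": [-0.5,0,-76],"twist": 0}
    - {"xyz": [-0.5,0,-77],"twist": 0}
    - {"xyz": [-0.5,0,-77],"twist": 0}

```text
time_s: 39.2
ee_pos: [559.6, 47.0, 89.2]
orientation: [0.732, 0.681, 0.0, 0.0]
wrist_force: [0.1, -0.4, -2.8]
finger_gap: 51.6
```

Call:
move_arm:
  increments:
    - {"xyz": [0,0,-1],"twist": 0}
    - {"xyz": [0,0,-2],"twist": 0}
    - {"xyz": [0,0,-2.8],"twist": 0}
    - {"xyz": [0,0,-2.8],"twist": 0}

```text
time_s: 39.6
ee_pos: [559.4, 47.2, 86.5]
orientation: [0.732, 0.681, 0.0, -0.0]
wrist_force: [-1.5, -0.5, 4.4]
finger_gap: 51.5
```

Seated. Release, rise, and go for the kraft carton.

Call:
move_arm:
  increments:
    - {"xyz": [0,0,0],"twist": 0}
    - {"xyz": [0,0,0],"twist": 0}
    - {"xyz": [0,0,0],"twist": 0}
    - {"xyz": [0,0,0],"twist": 0}
    - {"xyz": [0,0,0],"twist": 0}
    - {"xyz": [0,0,0],"twist": 0}
    - {"xyz": [0,0,0],"twist": 0}
    - {"xyz": [0,0,0],"twist": 0}
  grip: 1

```text
time_s: 40.4
ee_pos: [559.1, 47.1, 85.9]
orientation: [0.732, 0.681, 0.0, 0.0]
wrist_force: [-0.1, 0.7, 0.9]
finger_gap: 85.3
```

Call:
move_arm:
  increments:
    - {"xyz": [0,0,10],"twist": 0}
    - {"xyz": [0,0,30],"twist": 0}
    - {"xyz": [0,0,65],"twist": 0}
    - {"xyz": [0,0,110],"twist": 0}
    - {"xyz": [0,0,145],"twist": 0}
    - {"xyz": [0,0,165],"twist": 0}
    - {"xyz": [0,0,165],"twist": 0}

```text
time_s: 41.1
ee_pos: [560.7, 46.7, 254.7]
orientation: [0.732, 0.681, 0.003, 0.001]
wrist_force: [0.3, 0.6, -0.8]
finger_gap: 85.2
```

Call:
move_arm:
  increments:
    - {"xyz": [-5,-45,0],"twist": 1}
    - {"xyz": [-10,-90,0],"twist": 2}
    - {"xyz": [-15,-135,0],"twist": 4}
    - {"xyz": [-20,-180,0],"twist": 6}
    - {"xyz": [-25,-225,0],"twist": 6.5}
    - {"xyz": [-30,-270,0],"twist": 6.5}
    - {"xyz": [-35,-315,0],"twist": 6.5}
    - {"xyz": [-40,-355,0],"twist": 6.5}
    - {"xyz": [-42.5,-375,0],"twist": 6.5}
    - {"xyz": [-42.5,-375,0],"twist": 6.5}
    - {"xyz": [-42.5,-375,0],"twist": 6.5}
    - {"xyz": [-42.5,-375,0],"twist": 6.5}
    - {"xyz": [-42.5,-375,0],"twist": 6.5}

```text
time_s: 42.4
ee_pos: [517.3, -326.3, 250.7]
orientation: [0.691, 0.722, 0.0, -0.0]
wrist_force: [0.0, 0.3, -0.2]
finger_gap: 85.5
```

Run:
```python
from h import *
s=snap('top'); im=s['color'][:,:,::-1]
cv2.imwrite('pics/t15.png',im); c=cloud(s)
fit(c,'white',288,208,131,137)
fit(c,'tube',340,216,141,147)
fit(c,'dark',388,223,121,127)
fit(c,'bp',366,188,61,66)
fit(c,'scan',316,290,20,35)
q=r.sense(); print(q['ee_pos'],q['orientation'])
```

```text
white 1164 c 558.9 46.2 mean [558.8  46.1] size 62.4 51.9 ang 85.52
tube 876 c 548.0 -37.7 mean [548.2 -37.7] size 52.9 53.0 ang 44.51
dark 1134 c 541.2 -119.5 mean [ 541.1 -119.5] size 60.9 54.0 ang 82.78
bp 1983 c 605.9 -83.7 mean [605.8 -83.8] size 139.7 50.7 ang 84.56
scan 3027 c 424.2 -0.0 mean [424.7   0.9] size 164.5 69.7 ang 82.98
[ 517.2497312  -326.44445945  250.7932428 ] [ 6.91539451e-01  7.22338620e-01  2.56918181e-04 -2.01512545e-04]
```

View pics/t15.png

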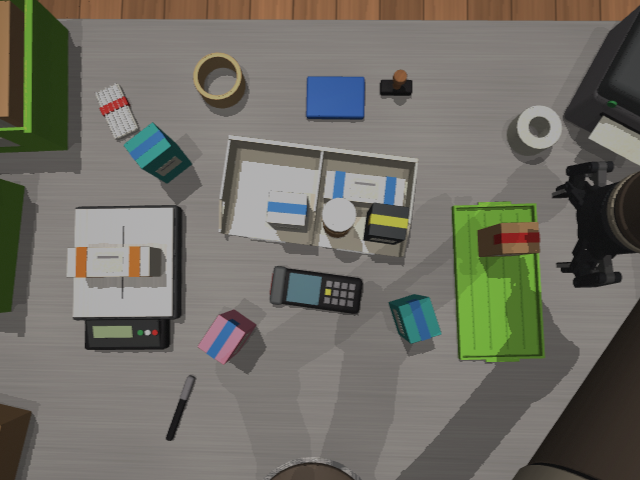

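Call:
move_arm:
  increments:
    - {"xyz": [0,-1,-10],"twist": 0}
    - {"xyz": [0,-1,-40],"twist": 0}
    - {"xyz": [0,-1,-80],"twist": 0}
    - {"xyz": [0,-1,-115],"twist": 0}
    - {"xyz": [0,-1,-140],"twist": 0}
    - {"xyz": [0,-1,-158],"twist": 0}
    - {"xyz": [0,-1,-169],"twist": 0}
    - {"xyz": [0,-1,-169],"twist": 0}
    - {"xyz": [0,-1,-169],"twist": 0}

```text
time_s: 43.35
ee_pos: [516.8, -329.1, 82.3]
orientation: [0.692, 0.722, -0.0, 0.0]
wrist_force: [0.7, 0.3, 1.0]
finger_gap: 85.6
```

Call:
move_arm:
  increments:
    - {"xyz": [0,0,0],"twist": 0}
    - {"xyz": [0,0,0],"twist": 0}
    - {"xyz": [0,0,0],"twist": 0}
    - {"xyz": [0,0,0],"twist": 0}
    - {"xyz": [0,0,0],"twist": 0}
    - {"xyz": [0,0,0],"twist": 0}
    - {"xyz": [0,0,0],"twist": 0}
    - {"xyz": [0,0,0],"twist": 0}
    - {"xyz": [0,0,0],"twist": 0}
  grip: -1
  force: 40

```text
time_s: 44.25
ee_pos: [517.4, -329.2, 82.8]
orientation: [0.692, 0.722, 0.0, 0.001]
wrist_force: [0.0, 0.5, 6.0]
finger_gap: 49.4
```

Call:
move_arm:
  increments:
    - {"xyz": [0,0,5],"twist": 0}
    - {"xyz": [0,0,15],"twist": 0}
    - {"xyz": [0,0,35],"twist": 0}
    - {"xyz": [0,0,60],"twist": 0}
    - {"xyz": [0,0,85],"twist": 0}
    - {"xyz": [0,0,110],"twist": 0}
    - {"xyz": [0,0,135],"twist": 0}
    - {"xyz": [0,0,155],"twist": 0}
    - {"xyz": [0,0,168],"twist": 0}
    - {"xyz": [0,0,175],"twist": 0}
    - {"xyz": [0,0,175],"twist": 0}
    - {"xyz": [0,0,175],"twist": 0}

```text
time_s: 45.45
ee_pos: [516.3, -328.5, 256.0]
orientation: [0.692, 0.722, -0.0, -0.001]
wrist_force: [0.7, 0.4, -2.6]
finger_gap: 49.9
```

Call:
move_arm:
  increments:
    - {"xyz": [1,9,0],"twist": 0}
    - {"xyz": [3,27,0],"twist": 0}
    - {"xyz": [6,54,0],"twist": -1}
    - {"xyz": [10,88,0],"twist": -2}
    - {"xyz": [14,123,0],"twist": -3}
    - {"xyz": [18,158,0],"twist": -4}
    - {"xyz": [22,193,0],"twist": -5}
    - {"xyz": [26,228,0],"twist": -6}
    - {"xyz": [30,263,0],"twist": -7}
    - {"xyz": [34,298,0],"twist": -7.2}
    - {"xyz": [38,333,0],"twist": -7.2}
    - {"xyz": [42,368,0],"twist": -7.2}
    - {"xyz": [46,403,0],"twist": -7.2}
    - {"xyz": [50,432,0],"twist": -7.2}
    - {"xyz": [52,448,0],"twist": -7.2}
    - {"xyz": [53,457,0],"twist": -7.2}
    - {"xyz": [53,457,0],"twist": -7.2}
    - {"xyz": [53,457,0],"twist": -7.2}
    - {"xyz": [53,457,0],"twist": -7.2}
    - {"xyz": [53,457,0],"twist": -7.2}

```text
time_s: 47.45
ee_pos: [569.7, 126.6, 257.1]
orientation: [0.737, 0.676, 0.0, 0.0]
wrist_force: [-0.1, 0.7, -2.2]
finger_gap: 49.5
```

Call:
move_arm:
  increments:
    - {"xyz": [0,0.5,-10],"twist": 0}
    - {"xyz": [0,0.5,-30],"twist": 0}
    - {"xyz": [0,0.5,-60],"twist": 0}
    - {"xyz": [0,0.5,-80],"twist": 0}
    - {"xyz": [0,0.5,-90],"twist": 0}
    - {"xyz": [0,0.5,-90],"twist": 0}
    - {"xyz": [0,0.5,-90],"twist": 0}

```text
time_s: 48.15
ee_pos: [570.1, 128.3, 167.5]
orientation: [0.736, 0.677, 0.0, 0.0]
wrist_force: [-0.3, 0.5, -3.0]
finger_gap: 49.9
```

Run:
```python
from h import *
s=snap('scene'); im=s['color'][:,:,::-1]
im=im[130:330,250:480]
cv2.imwrite('pics/s16.png',cv2.resize(im,None,fx=3,fy=3,interpolation=cv2.INTER_CUBIC))
q=r.sense(); print(q['ee_pos'],q['wrist_force'],q['orientation'])
```

```text
[570.37745289 128.45193986 167.85269644] [ 0.04061845  0.60361353 -2.66704736] [7.36359986e-01 6.76589479e-01 7.05103205e-04 3.88985311e-04]
```

View pics/s16.png

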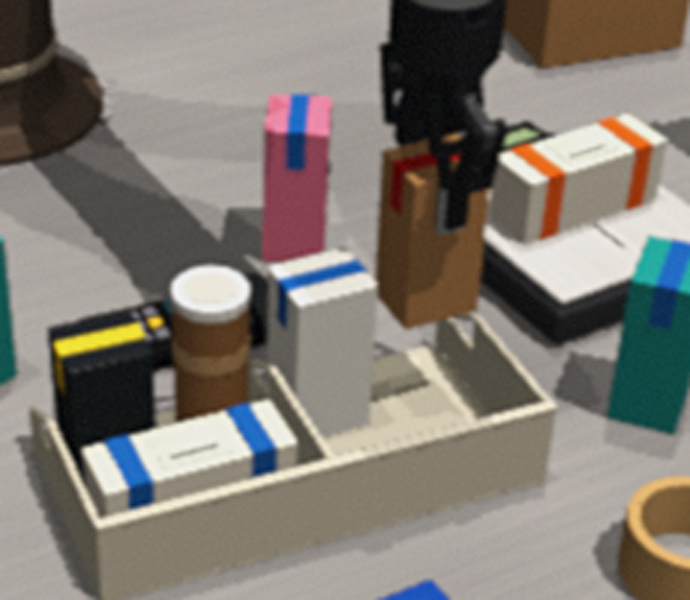

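Call:
move_arm:
  increments:
    - {"xyz": [-0.3,0,-10],"twist": 0}
    - {"xyz": [-0.3,0,-28],"twist": 0}
    - {"xyz": [-0.3,0,-50],"twist": 0}
    - {"xyz": [-0.3,0,-68],"twist": 0}
    - {"xyz": [-0.3,0,-77],"twist": 0}
    - {"xyz": [-0.3,0,-81],"twist": 0}
    - {"xyz": [-0.3,0,-82],"twist": 0}
    - {"xyz": [-0.3,0,-82],"twist": 0}

```text
time_s: 49.0
ee_pos: [569.8, 128.6, 85.5]
orientation: [0.736, 0.677, 0.001, 0.0]
wrist_force: [0.1, 0.0, -2.7]
finger_gap: 50.0
```

Call:
move_arm:
  increments:
    - {"xyz": [0,0,-1],"twist": 0}
    - {"xyz": [0,0,-2],"twist": 0}
    - {"xyz": [0,0,-2.8],"twist": 0}
    - {"xyz": [0,0,-2.8],"twist": 0}

```text
time_s: 49.4
ee_pos: [569.6, 128.7, 82.8]
orientation: [0.736, 0.677, 0.0, -0.0]
wrist_force: [-0.5, 0.5, 4.8]
finger_gap: 49.4
```

Call:
move_arm:
  increments:
    - {"xyz": [0,0,0],"twist": 0}
    - {"xyz": [0,0,0],"twist": 0}
    - {"xyz": [0,0,0],"twist": 0}
    - {"xyz": [0,0,0],"twist": 0}
    - {"xyz": [0,0,0],"twist": 0}
    - {"xyz": [0,0,0],"twist": 0}
    - {"xyz": [0,0,0],"twist": 0}
    - {"xyz": [0,0,0],"twist": 0}
  grip: 1

```text
time_s: 50.2
ee_pos: [569.3, 128.6, 82.1]
orientation: [0.736, 0.677, -0.0, -0.0]
wrist_force: [0.2, 0.3, 0.3]
finger_gap: 85.4
```

Call:
move_arm:
  increments:
    - {"xyz": [0,0,10],"twist": 0}
    - {"xyz": [0,0,30],"twist": 0}
    - {"xyz": [0,0,65],"twist": 0}
    - {"xyz": [0,0,110],"twist": 0}
    - {"xyz": [0,0,145],"twist": 0}
    - {"xyz": [0,0,165],"twist": 0}
    - {"xyz": [0,0,165],"twist": 0}

```text
time_s: 50.9
ee_pos: [571.0, 128.4, 251.0]
orientation: [0.736, 0.677, 0.003, 0.001]
wrist_force: [0.0, 1.3, 0.6]
finger_gap: 85.4
```

Call:
move_arm:
  increments:
    - {"xyz": [-10,-45,0],"twist": 1}
    - {"xyz": [-20,-90,0],"twist": 2}
    - {"xyz": [-35,-135,0],"twist": 4}
    - {"xyz": [-55,-180,0],"twist": 6}
    - {"xyz": [-75,-225,0],"twist": 6.5}
    - {"xyz": [-95,-270,0],"twist": 6.5}
    - {"xyz": [-115,-315,0],"twist": 6.5}
    - {"xyz": [-125,-355,0],"twist": 6.5}
    - {"xyz": [-130,-400,0],"twist": 6.5}
    - {"xyz": [-130,-430,0],"twist": 6.5}
    - {"xyz": [-130,-430,0],"twist": 6.5}
    - {"xyz": [-130,-430,0],"twist": 6.5}
    - {"xyz": [-130,-430,0],"twist": 6.5}

```text
time_s: 52.2
ee_pos: [439.4, -300.1, 246.6]
orientation: [0.696, 0.718, 0.0, -0.001]
wrist_force: [0.5, 0.2, 0.4]
finger_gap: 85.2
```

Run:
```python
from h import *
s=snap('top'); im=s['color'][:,:,::-1]
cv2.imwrite('pics/t17.png',im); c=cloud(s)
fit(c,'kraft',239,203,125,131.5)
fit(c,'white',288,208,131,137)
fit(c,'tube',340,216,141,147)
fit(c,'dark',388,223,121,127)
fit(c,'bp',366,188,61,66)
fit(c,'scan',316,290,20,35)
fit(c,'op',115,262,103,110)
s=snap('scene'); cv2.imwrite('pics/s17.png',s['color'][:,:,::-1])
q=r.sense(); print(q['ee_pos'],q['orientation'])
```

```text
kraft 1032 c 569.5 129.2 mean [569.4 128.7] size 61.0 50.0 ang 85.03
white 1164 c 559.0 46.1 mean [558.8  46. ] size 62.7 52.0 ang 85.27
tube 872 c 547.9 -37.6 mean [548.3 -37.7] size 53.0 53.2 ang 46.37
dark 1156 c 541.3 -119.5 mean [ 541.3 -119.5] size 60.6 54.2 ang 82.72
bp 1971 c 605.9 -83.7 mean [606.1 -83.7] size 139.7 50.9 ang 84.54
scan 3012 c 424.4 -0.8 mean [424.6   0.5] size 163.5 69.4 ang 83.15
op 2371 c 468.2 346.2 mean [468.  345.6] size 50.4 140.6 ang 1.78
[ 439.74755755 -299.91212158  246.87781809] [ 6.95942849e-01  7.18097029e-01  2.70321967e-04 -3.66734038e-04]
```

View pics/t17.png

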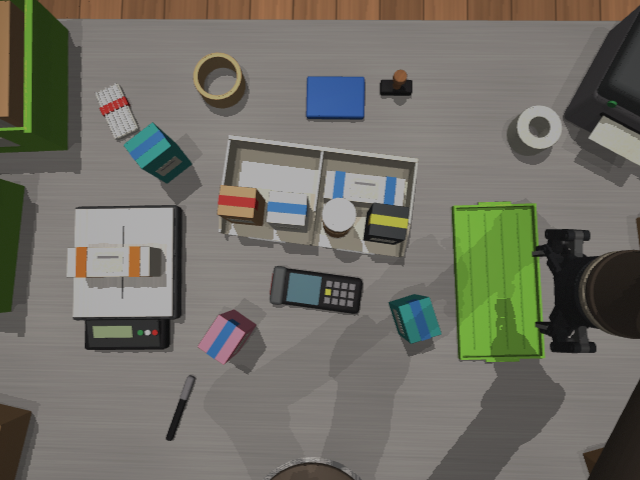

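View pics/s17.png

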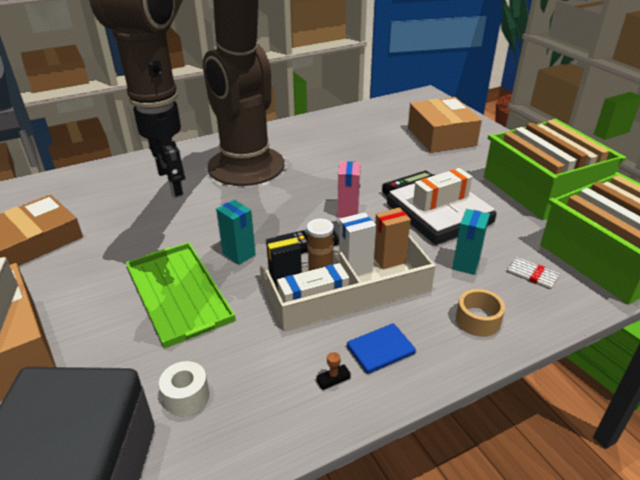

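The cartons are back within 1 mm: kraft at top (239,203), white at (288,208). The packet is centred on the plate at (115,262) and the arm is clear. Handing in.

```bash
python3 -c "
from cell import r
print(r.job_done())"
```

```text
the job is handed in; nothing more can be done
None
```

The orange-taped packet is on the scale, both cartons are back in the left bay, and the job is handed in. I moved the kraft and white cartons upright into the green tray, laid the packet on the scale plate, then put the cartons back where they stood.

The last camera checks, taken from top-view depth just before handing in at about 52 s, showed:

- **Packet:** about 1 mm from the plate's centre and flat. It touched down at only a few newtons.
- **Kraft and white cartons:** within about 1 mm of their starting places, and 0.2–0.6° from their starting headings.
- **Tube, dark carton and blue packet:** all within about 0.3 mm of where they started.
- **Scanner:** within about 1 mm of where it started. That is camera noise, as nothing came near it.
- **Arm:** raised clear of everything, with the gripper open.

No check failed or disagreed. One move call was refused because I left out the "twist" value; nothing moved, and I repeated it with the value included.

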